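# Fit the limit plate and proof the pull tester

## Robot

A 6-joint arm with a two-finger parallel gripper is mounted at the origin on a cart in front of the work surface, level with it; the furniture and walls round the work are solid. World frame = base frame: x ahead of the robot, y to its left, z up, the work surface at z = 0. Lengths are in mm, angles in degrees, forces in N, time in s.
With the tool pointing down it reaches from about 300 to 775 mm from the base axis. Payload 14.6 kg.
Tool frame: the origin (TCP) lies midway between the tips of the shut fingers; the grasp point (between the pads) lies 19 mm behind it (ctrl.grip_point_offset is the distance from the TCP to the grasp point, in mm); z points along the fingers, y is the line along which they close (so a half turn about z gives the same grasp; the last joint's range is limited). The gripper opens to 85 mm and grips with 20 to 120 N. Pads are 22 mm wide; open, the fingers measure 114 mm over their backs; the gripper's body (76 mm by 85 mm) begins 54 mm behind the grasp point. The pads swing forward as they close: fully open they stand 13 mm farther back than shut.
Start: joints at [60.069, 17.183, 87.147, -0, 75.671, -3.816], TCP at [242.095, 493.841, 231.281] pointing down, gripper open.
Joint ranges: [-173.82, 173.82], [-45.26, 126.66], [13.44, 144.39], [-59.66, 239.66], [0, 175.72], [-146.38, 146.38]. Speed limits (degrees/s): [127.2, 127.2, 147.25, 180, 180, 180].

## Interface

Orientations are given as a 3x3 rotation matrix whose columns are the frame's x, y, z axes.
In Python, from bench import ctrl, imaging, order gives the robot as it stands.
- The arm moves only by the tool carry_out, never from a script. Its argument "targets" is one flat list of numbers, 6 for each row, row after row: the shift along the tool's x, y, z in units of 60 cm (1.0 is 60 cm), then the turn, a rotation vector about the tool's x, y, z in units of 120 degrees (1.0 is 120 degrees). A call has 1 to 5 rows; each row is the pose to reach, as a shift and turn from the pose commanded when the call began, along the tool's axes at that moment; what a row does not reach only later rows make up. A row lasts 1/12 s, in which the tool goes at most 41.7 mm and 7.16 degrees, less where a joint would pass 70% of its speed; a pose out of reach is approached as far as the arm can. A call with a number of a shift or a turn outside -1 to 1 is refused whole. A call with a gripper value outside its range is refused whole. "claw" is the opening, from -1 (shut) to 1 (fully open), set as the call begins (left out, the last holds). The fingers move at their own pace and stop on an object; "grip_force" is the grip in N (left out, the last holds). Time passes only in rows, so rows that repeat a pose let the fingers close. It gives the time, the measured TCP pose, the force, the opening and the grip force at its end, in the units of the state.
- ctrl.sense(): the state, without advancing time (a new reading comes with each control period).
- imaging.camera(name): name is "side" or "top" or "wrist"; returns a dict with "img" (420x560x3 uint8, red, green, blue), "z_map" (420x560 float32, mm along the optical axis (not along the pixel's ray), 0 where there is no reading), "intrinsics" (3x3 intrinsics, pixels), "distortion" ([k1, k2, p1, p2, k3] as OpenCV has them; the pictures are not rectified), "rvec" (rotation vector, rad) and "tvec" (3), from world to camera coordinates, as OpenCV has them. Camera axes: x right, y down, z forward; pixel columns grow to the right and rows downward; lengths in mm; the calibration is good to about 2 mm. A picture is of the moment at which its call begins.
- order.sign_off(): hands the job in; it is judged then, once.
The state is a dict: "t": time; "joint_pos": joint angles; "dq": joint speeds; "tau": joint torques, N m; "ee_pos": TCP position; "ee_rot": TCP orientation; "force": force on the tool from outside, world axes, zero at the start; "ft_torque": the same for the moment, N m; "grip_width": finger opening in mm; "gripper_force": force on a finger pad.
Only numpy, scipy, OpenCV 4.12 (cv2) and the standard library are available. Lean on these libraries where they do the work, as an engineer would, in place of code of your own. Each camera call takes 0.05 s, during which the arm holds its last target. There are 200 camera calls.

## Task

Take the reversible limit plate out of the blue leaning rack, turn it over so that its orange face looks out, seat it fully down on the two pins of the pull tester and let go of it. Then pull the tester's red handle out until the red pointer stands in the white band of the orange face (not far past it), hold it steady there for two seconds, and ease the slide fully home without letting it snap back. Do not drop the plate, leave everything else on the bench undisturbed, and let go at the end.

Things in the scene. Friction and masses are not known exactly. Their poses are not given: they have to be found in the camera images.
- limit_plate: Reversible plate, 150 (x) x 8 (y, thick) x 90 mm (z, high), 0.16 kg, orange face to its -y, blue to +y. Origin: middle of bottom edge, mid-thickness. Both long edges have two slots 15 mm deep: wide, x -66 to -38 mm; narrow, x 45 to 59 mm. Starts in the rack, blue face out, its plane 35 degrees from vertical; pinch its thickness at mid top edge, tool tilted into its plane.
- orange_band (a point): Centre of the upright 12 mm wide white band on the plate's orange face, 8 mm above the bottom edge: at (26, -4, 8) mm in the plate's frame, axes as the plate's. (The blue face has a band of its own at x = -12 mm, which is not wanted.)
- rack: Fixed blue leaning rack, foot 200 x 108 mm. Origin: on the bench below the ledge; -y is its front. Ledge 60 mm above the bench; back rest leans 35 degrees from vertical (top towards its +y), 45 mm high, at the sides (|x| 51 to 81 mm) 82 mm, so fingers have room behind the plate's upper middle. End cheeks at x = +-88 mm, 24 mm above the ledge. No pins.
- tester: Fixed pull tester, dark base 234 x 156 x 12 mm (x -142 to 92, y -88 to 68 mm). Origin: on the bench under the middle of the plate seat; -y is its front. The sprung slide pulls out along its +x. Before the seat, at y = -55 mm, lies the grey gauge housing, x -130 to 5 mm, 36 mm wide, top 46 mm above the bench. Shelves overhang the bench beyond x = 0.6 m.
- seat: Tester's leaning seat, like the rack's, no cheeks. Origin on the ledge, 60 mm above the bench; x as the tester's, z up the slope (35 degrees from vertical, top to tester's +y), -y out. A plate seated orange face out has this very pose. Pins along z, 13 mm high: wide, x -62.5 to -41.5 mm; round 7 mm at x 52 mm. Slots have 3 mm play each side; fits only orange face out.
- pull_slide (a joint): Pull of the tester's slide, m: 0 home, grows as the red handle is pulled towards the tester's +x, at most 0.110. Spring: about 2.6 N at home, rising 130 N/m (11 N at 0.066). The pointer stands mid-band of a seated plate near 0.066. Let go, it snaps back.
- handle (a point): Grip point of the red handle, an upright paddle 12 (tester x) x 36 (y) x 75 mm high, top 105 mm above the bench; the point is in its centre, 85 mm above the bench. At home the housing (46 mm high) begins 40 mm behind it. Axes as the tester's. Pinch from above, best across the 12 mm.
- pointer (a point): Tip of the thin red pointer on the slide, 74 mm above the bench, in front of the lower edge of a seated plate; moves with the slide, axes as the tester's.
- ssd_white: bystander: loose light-coloured 2.5 inch drive with a blue label, 100 x 70 x 10 mm; origin under its centre
- solder_spool: bystander: loose solder spool, 52 mm across, 33 mm high; origin under its centre
- screw_dish: bystander: loose steel dish with screws, 95 mm across, 18 mm high; origin under its centre
- power_brick: bystander: loose black power adapter, 108 x 48 x 29 mm; origin under its centre
- multimeter: bystander: loose yellow multimeter, 142 x 72 x 39 mm; origin under its centre

How it is judged (in metres and radians):
On the way, in this order (a step that is already met when the one before it is completed fails the run):
1. the limit plate sits fully down on the tester's pins, orange face out, let go, with the slide home (x of limit_plate in the frame of seat between -0.006 and 0.006 m and z of limit_plate in the frame of seat between -0.004 and 0.004 m and y of limit_plate in the frame of seat between -0.006 and 0.006 m and angle between the z axis of limit_plate and the z axis of seat, either way round below 0.09 rad and angle between the x axis of limit_plate and the x axis of seat, either way round below 0.09 rad and x of orange_band in the frame of seat above 0.015 m and contact force between the fingers and limit_plate below 0.1 N and value of joint pull_slide below 0.005 m), for 0.3 s.
2. the slide is pulled so that the pointer stands in the white band of the seated plate, held for 1.5 s (x of limit_plate in the frame of seat between -0.006 and 0.006 m and z of limit_plate in the frame of seat between -0.004 and 0.004 m and y of limit_plate in the frame of seat between -0.006 and 0.006 m and angle between the z axis of limit_plate and the z axis of seat, either way round below 0.09 rad and angle between the x axis of limit_plate and the x axis of seat, either way round below 0.09 rad and x of orange_band in the frame of seat above 0.015 m and x of pointer in the frame of orange_band between -0.007 and 0.007 m), for 1.5 s.
3. the slide is back home (value of joint pull_slide below 0.004 m), for 0.2 s.
At the end, for the whole second after the job is handed in: The plate is seated on the tester's pins, orange face out (within 6 mm along the ledge, 4 mm of fully down, 5 degrees), at rest; the slide is home within 4 mm, after having been held with the pointer in the white band (within 7 mm of its centre line) for 1.5 s (x of limit_plate in the frame of seat between -0.006 and 0.006 m and z of limit_plate in the frame of seat between -0.004 and 0.004 m and y of limit_plate in the frame of seat between -0.006 and 0.006 m and angle between the z axis of limit_plate and the z axis of seat, either way round below 0.09 rad and angle between the x axis of limit_plate and the x axis of seat, either way round below 0.09 rad and x of orange_band in the frame of seat above 0.015 m and value of joint pull_slide below 0.004 m and linear speed of limit_plate below 0.02 m/s); the robot touches nothing.
It fails at once if the slide snaps back (faster than 0.5 m/s) (velocity of joint pull_slide below -0.5 m/s).
It fails at once if the slide is pulled far past the band (beyond 0.09 m) (value of joint pull_slide above 0.09 m).
It fails at once if the limit plate is dropped on the bench (height (world z) of limit_plate below 0.035 m).
It fails at once if a bystander is moved by more than 25 mm (distance of any of ssd_white, solder_spool, screw_dish, power_brick, multimeter from where it was at the start of the episode above 0.025 m).
It also fails if it takes over 67 s, if anything falls off the work surface, if the arm or the gripper's body presses on something with over 40 N, if the wrist force passes 120 N, or if a joint passes its speed limit or range.

## Working session

There is one attempt and no reset: what is moved stays moved. The work goes in short steps, Python scripts to look and compute and a tool call to move; the robot and the scene stay as the last step left them, time stands still between calls to the robot, and variables do not carry over. Pictures are saved under pics/ and viewed, at most 10 in all, crops included, and the job is handed in when it is done.

Besides the shell and the picture viewer there is one more tool, called after ">>>" in YAML: its name, and indented under it one key for each argument. carry_out: Moves the arm, as the interface text tells. Its arguments: {"type":"object","properties":{"targets":{"type":"array"},"claw":{"type":"number"},"grip_force":{"type":"number"}},"required":["targets"]}

```bash
ls; mkdir -p pics
python3 - <<'E'
from bench import ctrl, imaging, order
import cv2, numpy as np, pickle
s=ctrl.sense(); print({k:np.round(v,2).tolist() for k,v in s.items()})
d={n:imaging.camera(n) for n in("top","side")}
pickle.dump(d,open("c.pkl","wb"))
for n in d: cv2.imwrite(f"pics/{n}0.png",d[n]["img"][:,:,::-1])
E
```

```text
pics
{'t': 0.0, 'joint_pos': [60.07, 17.22, 87.18, 0.0, 75.67, -3.82], 'dq': [0.08, 0.03, 0.04, 0.06, 0.12, 0.04], 'tau': [-0.0, -54.35, -36.18, -0.0, 0.0, 0.0], 'ee_pos': [241.98, 493.64, 230.71], 'ee_rot': [[-0.9, 0.44, -0.0], [0.44, 0.9, -0.0], [0.0, -0.0, -1.0]], 'force': [0.23, 0.44, 0.21], 'ft_torque': [0.01, 0.02, -0.01], 'gripper_force': 0.0, 'grip_width': 85.6}
```

View pics/top0.png

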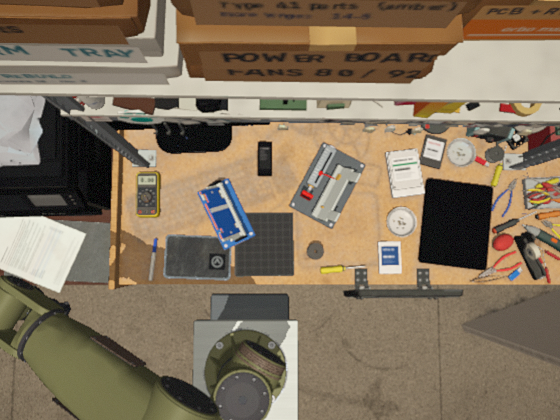

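View pics/side0.png

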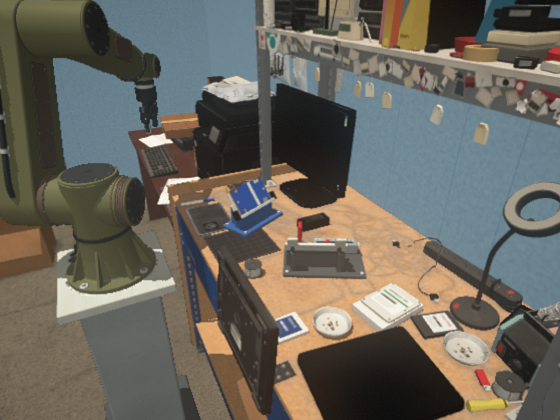

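```bash
cat > h.py <<'E'
import numpy as np, cv2, pickle
def cloud(d):
    h,w=d["z_map"].shape
    u,v=np.meshgrid(np.arange(w),np.arange(h))
    p=np.stack([u,v],-1).reshape(-1,1,2).astype(np.float64)
    n=cv2.undistortPoints(p,d["intrinsics"],d["distortion"]).reshape(h,w,2)
    z=d["z_map"].astype(float)
    c=np.dstack([n[...,0]*z,n[...,1]*z,z])
    R=cv2.Rodrigues(np.array(d["rvec"],float))[0]
    return (c-np.ravel(d["tvec"]))@R   # R^T(c-t)
def proj(d,P):
    return cv2.projectPoints(np.array(P,float).reshape(-1,1,3),np.array(d["rvec"],float),np.array(d["tvec"],float),d["intrinsics"],d["distortion"])[0].reshape(-1,2)
E
python3 - <<'E'
from h import *
d=pickle.load(open("c.pkl","rb")); t=d["top"]
cv2.imwrite("pics/crop.png",cv2.resize(t["img"][130:260,190:375,::-1],None,fx=4.3,fy=4.3,interpolation=cv2.INTER_CUBIC))
P=cloud(t)
for v,u in [(212,225),(196,307),(185,328),(250,345),(195,148),(158,264),(249,315),(221,400),(256,389),(370,245)]: print(u,v,P[v,u].round())
# px per mm
print(proj(t,[[400,0,0],[500,0,0],[400,-100,0]]).round(1))
E
```

```text
225 212 [477.  63.  85.]
307 196 [ 524. -179.  101.]
328 185 [ 562. -246.   69.]
345 250 [ 366. -309.   -6.]
148 195 [531. 299.  42.]
264 158 [651. -52.  28.]
315 249 [ 369. -210.   35.]
400 221 [ 458. -482.    7.]
389 256 [ 348. -445.    8.]
245 370 [ 70.  -5. 302.]
[[246.7 238.9]
 [247.  207. ]
 [278.8 239. ]]
```

View pics/crop.png

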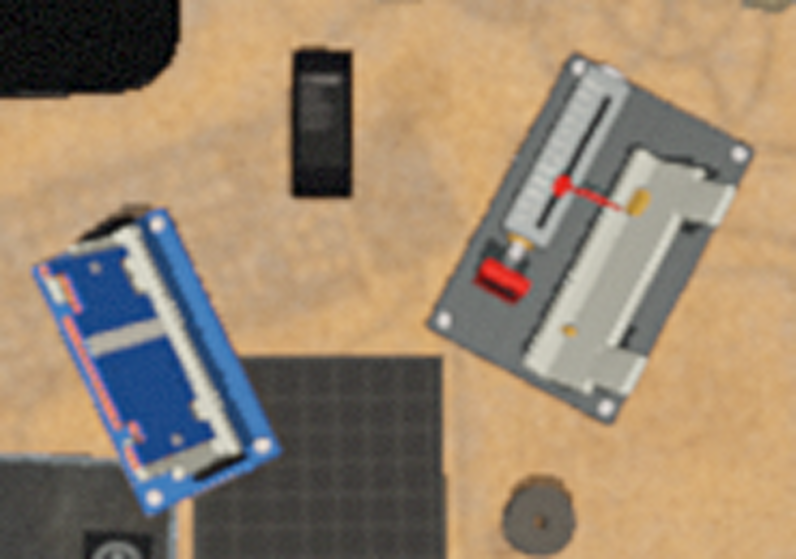

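```bash
cat >> h.py <<'E'
def ray(d,uv,z):
    n=cv2.undistortPoints(np.array(uv,float).reshape(-1,1,2),d["intrinsics"],d["distortion"]).reshape(-1,2)
    R=cv2.Rodrigues(np.array(d["rvec"],float))[0]
    D=np.c_[n,np.ones(len(n))]@R; C=-np.ravel(d["tvec"])@R
    return C+D*((z-C[2])/D[:,2])[:,None]
E
python3 - <<'E'
from h import *
d=pickle.load(open("c.pkl","rb")); t=d["top"]
f=lambda L:np.array(L)/4.3+[190,130]
T=ray(t,f([(580,52),(755,150),(610,422),(428,325)]),12)
print("tester",T.round(1),[np.linalg.norm(T[i]-T[i-1]).round() for i in range(4)])
Rk=ray(t,f([(165,208),(282,453),(150,516)]),10)
print("rack",Rk.round(1),[np.linalg.norm(Rk[i]-Rk[i-1]).round() for i in range(3)])
# tester pose: local corners
loc=np.array([[-142,-88],[-142,68],[92,68],[92,-88.]])
def fit(A,B):
    a=A-A.mean(0);b=B-B.mean(0);U,S,V=np.linalg.svd(a.T@b);R=(U@V).T
    return R,B.mean(0)-R@A.mean(0),np.linalg.norm(b-a@R.T,axis=1)
R,o,e=fit(loc,T[:,:2]);print("tester",np.degrees(np.arctan2(R[1,0],R[0,0])),o,e)
# plate plane from cloud
P=cloud(t);C=t["img"].astype(int)
m=np.zeros(P.shape[:2],bool);m[185:245,195:250]=1
m&=(C[...,2]>C[...,0]+40)&(P[...,2]>55)
Q=P[m];print(len(Q),Q[:,2].min(),Q[:,2].max())
for _ in range(4):
    c=Q.mean(0);n=np.linalg.svd(Q-c)[2][2];n*=np.sign(n[2]);r=(Q-c)@n;Q=Q[abs(r)<6]
print("plane",n,c,len(Q),r.std(),"tilt",np.degrees(np.arccos(n[2])),"yaw of +y",np.degrees(np.arctan2(-n[1],-n[0])))
E
```

```text
tester [[ 707.1 -245.3   12. ]
 [ 635.1 -374.4   12. ]
 [ 434.1 -265.4   12. ]
 [ 504.  -132.9   12. ]] [np.float64(232.0), np.float64(148.0), np.float64(229.0), np.float64(150.0)]
rack [[588.6  58.7  10. ]
 [410.8 -27.5  10. ]
 [365.2  66.8  10. ]] [np.float64(223.0), np.float64(198.0), np.float64(105.0)]
tester 151.35706006740088 [ 543.3429127  -251.28027524] [4.40012235 4.65502547 4.34153175 3.08610495]
749 59.09626720308598 1561.4401690679122
plane [ 0.37867523 -0.77666753  0.50338119] [475.35707649  75.36750304 101.30743506] 206 1.643188219283872 tilt 59.77604879966014 yaw of +y 115.9922023141461
```

```bash
cat >> h.py <<'E'
def leanframe(yaw):
    # frame x, y, z of a plate seat (z up the slope, top towards +y)
    c,s=np.cos(np.radians(yaw)),np.sin(np.radians(yaw)); S,K=np.sin(np.radians(35)),np.cos(np.radians(35))
    x=np.array([c,s,0]);h=np.array([-s,c,0]);u=np.array([0,0,1.])
    return np.c_[x,h*K-u*S,h*S+u*K]
E
python3 - <<'E'
from h import *
d=pickle.load(open("c.pkl","rb")); t=d["top"]
F=leanframe(25.9);P=cloud(t);C=t["img"].astype(int)
m=np.zeros(P.shape[:2],bool);m[180:250,192:255]=1
c=np.array([475.4,75.4,101.3])
L=(P-c)@F
m&=(abs(L[...,1])<7)&(P[...,2]>50)&(abs(L[...,0])<110)&(abs(L[...,2])<80)
q=L[m];print(len(q),np.percentile(q,[0.5,2,10,50,90,98,99.5],axis=0).round(1))
# blue only
b=m&(C[...,2]>C[...,0]+50);q=L[b];print(len(q),np.percentile(q,[0.5,2,50,98,99.5],axis=0).round(1))
# ledge: plate's top edge pixels -> ray onto the plane
f=lambda Q:np.array(Q)/4.3+[190,130]
n=F[:,1];uv=f([(38,270),(128,247),(213,455),(135,478),(60,315)])
for p in uv:
    A=ray(t,[p],0)[0];B=ray(t,[p],200)[0];k=((c-A)@n)/((B-A)@n);X=A+k*(B-A);print(p.round(),X.round(1),((X-c)@F).round(1))
# wrist cam pose in tool
from bench import imaging,ctrl
w=imaging.camera("wrist");s=ctrl.sense()
Rw=cv2.Rodrigues(np.array(w["rvec"],float))[0];cp=-Rw.T@np.ravel(w["tvec"]);E=np.array(s["ee_rot"])
print("cam in tool",E.T@(cp-s["ee_pos"]),(E.T@Rw.T).round(3),w["intrinsics"])
E
```

```text
1200 [[-92.8  -6.7 -57.4]
 [-82.2  -6.2 -52.9]
 [-64.   -3.4 -47. ]
 [ -0.4   0.   -5.5]
 [ 67.    3.8  37.3]
 [ 83.    6.4  44.8]
 [ 90.3   6.9  46.6]]
717 [[-72.5  -5.  -45.9]
 [-71.1  -3.7 -42.7]
 [ -8.6   0.1   0.9]
 [ 72.9   3.7  40.4]
 [ 74.9   5.1  42.5]]
[199. 193.] [526.1 133.9 144.9] [71.2  0.  53.2]
[220. 187.] [553.1  81.3  60.4] [ 72.4   0.  -49.9]
[240. 236.] [406.9  19.9  72.7] [-85.8   0.  -34.9]
[221. 241.] [389.1  68.2 145.9] [-80.8   0.   54.5]
[204. 203.] [496.3 119.  144.3] [37.9 -0.  52.5]
cam in tool [  85.89776425    1.26075081 -142.99764163] [[-0.    -0.945 -0.328]
 [ 1.    -0.     0.   ]
 [-0.    -0.328  0.945]] [[339.58370065   0.         276.71882684]
 [  0.         339.58370065 210.11757026]
 [  0.           0.           1.        ]]
```

```bash
cat >> h.py <<'E'
from scipy.spatial.transform import Rotation as Ro
def plan(p,R,p1,R1,mm=33,deg=6.3,slow=1,n=None):
    """print calls of 5 rows taking pose (p,R) to (p1,R1)"""
    p,p1=np.array(p,float),np.array(p1,float);R,R1=np.array(R),np.array(R1)
    rv=Ro.from_matrix(R.T@R1).as_rotvec()
    n=n or max(1,int(np.ceil(max(np.linalg.norm(p1-p)/mm,np.degrees(np.linalg.norm(rv))/deg)*slow)))
    cp,cR=p,R;i=0
    while i<n:
        k=min(5,n-i);rows=[]
        for j in range(1,k+1):
            f=(i+j)/n
            a=cR.T@(p+f*(p1-p)-cp)/600
            b=Ro.from_matrix(cR.T@R@Ro.from_rotvec(rv*f).as_matrix()).as_rotvec()/np.radians(120)
            rows+=[round(float(x),4)+0. for x in (*a,*b)]
        print(len(rows)//6,rows)
        r=np.array(rows[-6:]);cp=cp+cR@r[:3]*600;cR=cR@Ro.from_rotvec(r[3:]*np.radians(120)).as_matrix();i+=k
    return cp,cR
E
python3 - <<'E'
from h import *
from bench import ctrl
s=ctrl.sense()
F=leanframe(25.9);R=np.c_[-F[:,0],F[:,1],-F[:,2]];c=np.array([475.4,75.4,101.3])
tcp=c+F@[1,4,9.5]; pre=tcp+F[:,2]*110
print(tcp,pre);print(plan(s["ee_pos"],s["ee_rot"],pre,R))
E
```

```text
[472.48820694  83.68596904 106.78763868] [444.92889349 140.44213501 196.89436355]
5 [-0.0433, -0.0292, 0.0044, 0.0208, -0.0102, -0.0323, -0.0866, -0.0584, 0.0088, 0.0417, -0.0204, -0.0645, -0.1299, -0.0876, 0.0131, 0.0625, -0.0306, -0.0968, -0.1732, -0.1168, 0.0175, 0.0833, -0.0408, -0.1291, -0.2165, -0.146, 0.0219, 0.1041, -0.051, -0.1613]
5 [-0.0304, -0.0396, 0.016, 0.0208, -0.0102, -0.0323, -0.0608, -0.0792, 0.032, 0.0417, -0.0203, -0.0646, -0.0912, -0.1188, 0.0479, 0.0625, -0.0305, -0.0968, -0.1216, -0.1584, 0.0639, 0.0833, -0.0407, -0.1291, -0.152, -0.198, 0.0799, 0.1041, -0.0509, -0.1614]
3 [-0.014, -0.0424, 0.0274, 0.0209, -0.0102, -0.0322, -0.0279, -0.0848, 0.0549, 0.0417, -0.0204, -0.0645, -0.0419, -0.1272, 0.0823, 0.0625, -0.0306, -0.0968]
(array([444.90851908, 140.42405111, 196.92363919]), array([[-8.99513894e-01, -3.57891232e-01,  2.50576577e-01],
       [-4.36892155e-01,  7.36855177e-01, -5.15916362e-01],
       [ 3.29467134e-06, -5.73548876e-01, -8.19171341e-01]]))
```

>>> carry_out:
  targets: [-0.0433,-0.0292,0.0044,0.0208,-0.0102,-0.0323,-0.0866,-0.0584,0.0088,0.0417,-0.0204,-0.0645,-0.1299,-0.0876,0.0131,0.0625,-0.0306,-0.0968,-0.1732,-0.1168,0.0175,0.0833,-0.0408,-0.1291,-0.2165,-0.146,0.0219,0.1041,-0.051,-0.1613]

```text
t: 0.57
ee_pos: [320.8, 356.6, 218.0]
ee_rot: [[-0.992, 0.117, 0.04], [0.105, 0.966, -0.238], [-0.067, -0.232, -0.97]]
force: [0.4, 0.6, -0.5]
grip_width: 85.5
gripper_force: 0.0
```

>>> carry_out:
  targets: [-0.0304,-0.0396,0.016,0.0208,-0.0102,-0.0323,-0.0608,-0.0792,0.032,0.0417,-0.0203,-0.0646,-0.0912,-0.1188,0.0479,0.0625,-0.0305,-0.0968,-0.1216,-0.1584,0.0639,0.0833,-0.0407,-0.1291,-0.152,-0.198,0.0799,0.1041,-0.0509,-0.1614]

```text
t: 0.98
ee_pos: [398.8, 220.8, 204.9]
ee_rot: [[-0.968, -0.197, 0.155], [-0.246, 0.867, -0.433], [-0.049, -0.458, -0.888]]
force: [0.6, -0.4, -0.5]
grip_width: 85.4
gripper_force: 0.0
```

>>> carry_out:
  targets: [-0.014,-0.0424,0.0274,0.0209,-0.0102,-0.0322,-0.0279,-0.0848,0.0549,0.0417,-0.0204,-0.0645,-0.0419,-0.1272,0.0823,0.0625,-0.0306,-0.0968,-0.0419,-0.1272,0.0823,0.0625,-0.0306,-0.0968]
  claw: 0.2

```text
t: 1.32
ee_pos: [445.6, 137.4, 196.1]
ee_rot: [[-0.899, -0.36, 0.25], [-0.439, 0.734, -0.519], [0.003, -0.576, -0.818]]
force: [-0.7, 1.1, -0.7]
grip_width: 51.7
gripper_force: 0.0
```

Run:
```python
from h import *
from bench import ctrl,imaging
s=ctrl.sense();print({k:np.round(s[k],2).tolist() for k in ("t","joint_pos","ee_pos","ee_rot","grip_width","force")})
d=imaging.camera("wrist");pickle.dump((s,d),open("w1.pkl","wb"));cv2.imwrite("pics/w1.png",d["img"][:,:,::-1])
```

```text
{'t': 1.32, 'joint_pos': [30.02, 11.61, 105.51, -37.54, 70.45, -70.69], 'ee_pos': [445.56, 137.36, 196.13], 'ee_rot': [[-0.9, -0.36, 0.25], [-0.44, 0.73, -0.52], [0.0, -0.58, -0.82]], 'grip_width': 51.69, 'force': [-0.66, 1.05, -0.69]}
```

View pics/w1.png

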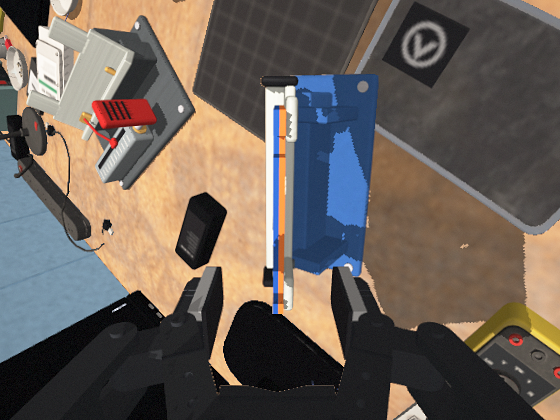

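```bash
python3 - <<'E'
from h import *
s,d=pickle.load(open("w1.pkl","rb"))
E=np.array(s["ee_rot"]);p=np.array(s["ee_pos"])
F=leanframe(25.9);c=np.array([475.4,75.4,101.3])
top=c+F@[1,4,42.5]
print("pred corners",proj(d,[top+F@[a,b,0] for a in(-75,75) for b in (-4,4)]).round(1), "tcp",proj(d,[p]).round())
P=cloud(d);L=(P-p)@E   # tool frame
C=d["img"].astype(int)
m=np.zeros(C.shape[:2],bool);m[80:330,268:292]=1
for v in range(100,322,15):
    r=range(268,298,2);print(v,[(tuple(L[v,u].round().astype(int))) for u in range(272,292,3)])
E
python3 -c "
import cv2;a=cv2.imread('pics/w1.png')[70:330,225:340];cv2.imwrite('pics/w1c.png',cv2.resize(a,None,fx=2.3,fy=2.3,interpolation=cv2.INTER_CUBIC))"
```

```text
pred corners [[272.5 110.3]
 [285.4 110.3]
 [272.8 313.9]
 [283.2 313.9]] tcp [[274. 277.]]
100 [(np.int64(79), np.int64(-3), np.int64(164)), (np.int64(79), np.int64(0), np.int64(164)), (np.int64(84), np.int64(1), np.int64(-144)), (np.int64(79), np.int64(5), np.int64(164)), (np.int64(80), np.int64(6), np.int64(111)), (np.int64(80), np.int64(8), np.int64(82)), (np.int64(80), np.int64(10), np.int64(82))]
115 [(np.int64(66), np.int64(-3), np.int64(165)), (np.int64(71), np.int64(0), np.int64(73)), (np.int64(71), np.int64(2), np.int64(74)), (np.int64(71), np.int64(4), np.int64(73)), (np.int64(71), np.int64(6), np.int64(74)), (np.int64(71), np.int64(8), np.int64(83)), (np.int64(71), np.int64(10), np.int64(82))]
130 [(np.int64(62), np.int64(-2), np.int64(74)), (np.int64(62), np.int64(0), np.int64(74)), (np.int64(62), np.int64(2), np.int64(74)), (np.int64(62), np.int64(4), np.int64(74)), (np.int64(62), np.int64(6), np.int64(75)), (np.int64(61), np.int64(8), np.int64(82)), (np.int64(61), np.int64(10), np.int64(82))]
145 [(np.int64(39), np.int64(-3), np.int64(164)), (np.int64(50), np.int64(0),
[... 2993 characters left out ...]
9), np.int64(82)), (np.int64(-51), np.int64(11), np.int64(82))]
295 [(np.int64(-169), np.int64(-5), np.int64(243)), (np.int64(-66), np.int64(0), np.int64(85)), (np.int64(-67), np.int64(2), np.int64(86)), (np.int64(-67), np.int64(4), np.int64(86)), (np.int64(-65), np.int64(7), np.int64(83)), (np.int64(-64), np.int64(9), np.int64(82)), (np.int64(-63), np.int64(11), np.int64(81))]
310 [(np.int64(-72), np.int64(-3), np.int64(74)), (np.int64(-72), np.int64(0), np.int64(74)), (np.int64(-73), np.int64(2), np.int64(75)), (np.int64(-72), np.int64(4), np.int64(74)), (np.int64(-185), np.int64(11), np.int64(231)), (np.int64(-78), np.int64(9), np.int64(82)), (np.int64(-180), np.int64(18), np.int64(225))]
```

View pics/w1c.png

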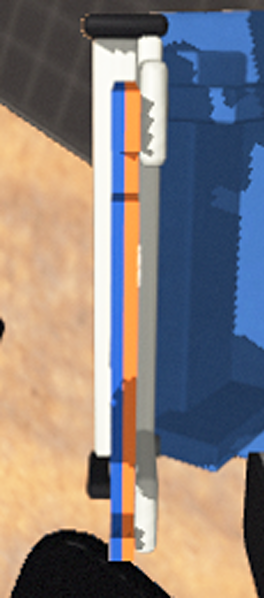

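>>> carry_out:
  targets: [0,0.0027,0.05,0,0,0,0,0.0027,0.1,0,0,0,0,0.0027,0.145,0,0,0,0,0.0027,0.178,0,0,0,0,0.0027,0.178,0,0,0]

```text
t: 1.78
ee_pos: [470.3, 85.7, 106.1]
ee_rot: [[-0.901, -0.358, 0.247], [-0.435, 0.738, -0.517], [0.003, -0.572, -0.82]]
force: [-0.7, 0.5, -0.3]
grip_width: 51.4
gripper_force: 0.0
```

>>> carry_out:
  targets: [0,0,0,0,0,0,0,0,0,0,0,0,0,0,0,0,0,0,0,0,0,0,0,0,0,0,0,0,0,0]
  claw: -1
  grip_force: 45

```text
t: 2.2
ee_pos: [472.6, 86.0, 111.8]
ee_rot: [[-0.9, -0.355, 0.254], [-0.436, 0.736, -0.518], [-0.003, -0.577, -0.817]]
force: [3.2, -17.5, 18.0]
grip_width: 7.1
gripper_force: 47.6
```

>>> carry_out:
  targets: [0,0,0,0,0,0,0,0,0,0,0,0,0,0,0,0,0,0]

```text
t: 2.45
ee_pos: [472.5, 86.0, 111.8]
ee_rot: [[-0.9, -0.355, 0.254], [-0.436, 0.736, -0.518], [-0.003, -0.577, -0.817]]
force: [2.6, -16.9, 17.2]
grip_width: 7.0
gripper_force: 47.6
```

>>> carry_out:
  targets: [0,-0.0047,0,0,0,0,0,-0.0047,0,0,0,0,0,-0.0047,-0.01,0,0,0,0,-0.0047,-0.03,0,0,0,0,-0.0047,-0.05,0,0,0]

```text
t: 2.87
ee_pos: [464.3, 100.7, 135.7]
ee_rot: [[-0.9, -0.358, 0.251], [-0.437, 0.737, -0.515], [-0.001, -0.573, -0.82]]
force: [0.2, -1.0, -1.8]
grip_width: 7.2
gripper_force: 46.8
```

>>> carry_out:
  targets: [0,0,-0.04,0,0,0,0,0,-0.08,0,0,0,0,0,-0.12,0,0,0,0,0,-0.13,0,0,0,0,0,-0.13,0,0,0]

```text
t: 3.28
ee_pos: [445.2, 141.6, 200.2]
ee_rot: [[-0.899, -0.358, 0.254], [-0.439, 0.738, -0.513], [-0.004, -0.573, -0.82]]
force: [0.7, -0.2, -1.2]
grip_width: 6.7
gripper_force: 47.0
```

>>> carry_out:
  targets: [0,0,0,0,0,0,0,0,0,0,0,0,0,0,0,0,0,0]

```text
t: 3.53
ee_pos: [445.0, 139.7, 197.8]
ee_rot: [[-0.9, -0.358, 0.249], [-0.436, 0.737, -0.516], [0.001, -0.573, -0.819]]
force: [-0.5, -0.2, -1.9]
grip_width: 6.7
gripper_force: 47.0
```

Run:
```python
from h import *
from bench import ctrl,imaging
s=ctrl.sense();print({k:np.round(s[k],2).tolist() for k in ("t","joint_pos","ee_pos","ee_rot","grip_width","force")})
d=imaging.camera("wrist");pickle.dump((s,d),open("w2.pkl","wb"));cv2.imwrite("pics/w2.png",d["img"][:,:,::-1])
P=cloud(d);E=np.array(s["ee_rot"]);L=(P-s["ee_pos"])@E
m=(abs(L[...,1])<7)&(L[...,2]<20)&(L[...,2]>-60)&(abs(L[...,0])<95)
m[:,:]&=True
q=L[m];C=d["img"][m]
for a in range(-90,91,6):
    k=(q[:,0]>=a)&(q[:,0]<a+6)
    if k.sum()>3: print(a,k.sum(),np.median(q[k],0).round(1),np.percentile(q[k,1],[5,95]).round(1),C[k].mean(0).astype(int))
```

```text
{'t': 3.53, 'joint_pos': [30.23, 11.53, 105.29, -37.26, 70.73, -70.59], 'ee_pos': [444.95, 139.73, 197.83], 'ee_rot': [[-0.9, -0.36, 0.25], [-0.44, 0.74, -0.52], [0.0, -0.57, -0.82]], 'grip_width': 6.69, 'force': [-0.53, -0.21, -1.87]}
-60 121 [-56.8   1.2 -12.8] [-2.9  4.8] [152 133 144]
-54 40 [-53.1   0.7 -13.2] [-2.4  4.2] [147 133 152]
-42 14 [-36.5   0.8 -27.8] [-2.1  3.9] [137 132 162]
-36 190 [-33.    1.2 -28.1] [-2.8  4.6] [145 125 137]
-30 187 [-27.    1.2 -28.1] [-2.3  4.7] [105  77  83]
-24 196 [-21.    0.8 -28.1] [-2.6  4.6] [104  76  84]
-18 208 [-14.9   1.2 -28.1] [-2.6  4.6] [105  76  82]
-12 460 [ -8.3  -0.  -38.3] [-5.2  6.8] [71 56 58]
-6 466 [ -3.    0.8 -37.9] [-5.2  6.6] [67 52 56]
0 472 [  3.1   0.8 -36.3] [-4.6  6.4] [67 53 58]
6 1366 [ 10.6  -3.5 -31.7] [-6.7  6.7] [87 79 79]
12 320 [ 14.5   0.2 -28.3] [-6.2  4.7] [132 120 129]
18 285 [ 21.3   1.2 -28.2] [-2.6  4.7] [155 141 154]
24 322 [ 27.    1.2 -28.2] [-2.6  5. ] [164 149 158]
30 345 [ 33.    1.2 -28.3] [-2.5  5. ] [162 145 154]
36 327 [ 39.    1.2 -28.3] [-2.5  4.5] [159 142 152]
42 580 [ 46.3   0.9 -26.8] [-2.6  4.5] [137 115 123]
48 299 [ 51.1   0.8 -13.3] [-2.7  4.5] [160 145 154]
54 176 [ 55.8   0.9 -13.5] [-2.8  4.4] [166 149 155]
60 380 [ 63.3   0.9 -28.3] [-2.6  4.7] [117  89  95]
66 428 [ 69.1   0.9 -28.4] [-2.5  4.6] [114  84  88]
72 485 [ 75.4   0.9 -28. ] [-2.6  4.6] [108  79  84]
```

View pics/w2.png

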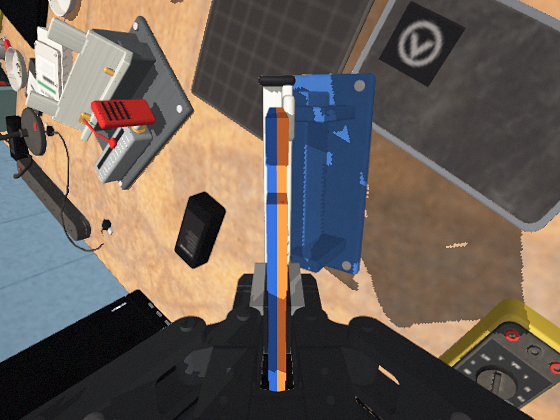

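Run:
```python
from h import *
t=pickle.load(open("c.pkl","rb"))["top"]
C=cv2.cvtColor(t["img"],cv2.COLOR_RGB2HSV)
sub=C[160:215,315:350];m=((sub[...,0]>14)&(sub[...,0]<32)&(sub[...,1]>100)).astype(np.uint8)
n,l,st,ce=cv2.connectedComponentsWithStats(m)
print(st[1:,4],ce[1:]+[315,160])
uv=np.array([c for c,a in zip(ce[1:]+[315,160],st[1:,4]) if a>=3])
print(ray(t,uv,66))
# plate in hand x
s,d=pickle.load(open("w2.pkl","rb"));E=np.array(s["ee_rot"]);L=(cloud(d)-s["ee_pos"])@E
for z in (-28.2,-13.3):
    m=(abs(L[...,1]-1)<2.5)&(abs(L[...,2]-z)<4)&(abs(L[...,0])<95)
    print(z,np.unique(L[m][:,0].round()).astype(int))
G=leanframe(151.4);R=np.c_[G[:,0],-G[:,1],-G[:,2]];o=np.array([543.3,-251.3,60])
tcp=o+G[:,2]*(61.8+60)-G[:,1]*60
print("pre",tcp,(R@[0,1,0]));print(plan(s["ee_pos"],s["ee_rot"],[480,-20,275],Ro.from_matrix(np.array([s["ee_rot"],R])).mean().as_matrix()))
```

```text
[22 93  5] [[338.         176.63636364]
 [346.11827957 207.92473118]
 [322.2        206.4       ]]
[[ 588.28099347 -277.29419383   66.        ]
 [ 492.74760074 -301.16271913   66.        ]
 [ 496.93797578 -228.41411401   66.        ]]
-28.2 [-37 -36 -35 -34 -33 -32 -31 -30 -29 -28 -27 -26 -25 -24 -23 -22 -21 -20
 -19 -18 -17 -16 -15 -14 -13 -12 -11 -10  -9  -8  -7  -6  -5  -4  -3  -2
  -1   0   1   2   3   4   5   6   7   8   9  10  11  12  13  14  15  16
  17  18  19  20  21  22  23  24  25  26  27  28  29  30  31  32  33  34
  35  36  37  38  39  40  41  42  43  44  45  46  47  60  61  62  63  64
  65  66  67  68  69  70  71  72  73  74  75  76  77]
-13.3 [-60 -59 -58 -57 -56 -55 -54 -53 -52  46  47  48  49  50  51  52  53  54
  55  56  57  77]
pre [ 533.38510098 -269.48521122  194.18730518] [0.39212141 0.71920155 0.57357644]
5 [0.0091, -0.0416, 0.0067, -0.0383, 0.0, 0.0344, 0.0182, -0.0831, 0.0133, -0.0767, -0.0001, 0.0688, 0.0273, -0.1247, 0.02, -0.115, -0.0001, 0.1032, 0.0364, -0.1662, 0.0266, -0.1533, -0.0002, 0.1376, 0.0455, -0.2078, 0.0333, -0.1916, -0.0002, 0.172]
2 [-0.0062, -0.0413, -0.0104, -0.0384, 0.0, 0.0343, -0.0124, -0.0826, -0.0208, -0.0767, -0.0001, 0.0687]
(array([480.02744487, -19.99828807, 275.0143465 ]), array([[-9.88205771e-01,  2.35611496e-02,  1.51308385e-01],
       [ 2.33046384e-02,  9.99722393e-01, -3.46861652e-03],
       [-1.51348105e-01,  9.84803293e-05, -9.88480522e-01]]))
```

Run:
```python
from h import *
from bench import ctrl
s=ctrl.sense()
G=leanframe(151.6);R=np.c_[G[:,0],-G[:,1],-G[:,2]];o=np.array([543.8,-250.4,60])
tcp=o+G[:,2]*(61.8+60)-G[:,1]*60
p,q=plan(s["ee_pos"],s["ee_rot"],[480,-20,275],Ro.from_matrix(np.array([s["ee_rot"],R])).mean().as_matrix(),mm=28,deg=5)
print(tcp);print(plan(p,q,tcp,R,mm=28,deg=5))
```

```text
5 [0.0071, -0.0323, 0.0052, -0.0298, 0.0, 0.0266, 0.0142, -0.0646, 0.0104, -0.0597, -0.0001, 0.0533, 0.0213, -0.0969, 0.0156, -0.0895, -0.0001, 0.0799, 0.0284, -0.1292, 0.0208, -0.1193, -0.0001, 0.1066, 0.0355, -0.1615, 0.026, -0.1491, -0.0001, 0.1332]
4 [-0.0022, -0.033, -0.0052, -0.0299, -0.0001, 0.0267, -0.0044, -0.066, -0.0103, -0.0597, -0.0001, 0.0533, -0.0065, -0.099, -0.0155, -0.0895, -0.0001, 0.08, -0.0087, -0.1321, -0.0207, -0.1193, -0.0002, 0.1066]
[ 533.94863961 -268.61970989  194.18730518]
5 [-0.0077, -0.0412, 0.0148, -0.0268, 0.0, 0.024, -0.0155, -0.0825, 0.0296, -0.0537, 0.0, 0.048, -0.0232, -0.1237, 0.0444, -0.0805, -0.0001, 0.072, -0.031, -0.1649, 0.0593, -0.1074, -0.0001, 0.096, -0.0387, -0.2061, 0.0741, -0.1342, -0.0001, 0.1199]
5 [-0.0182, -0.0405, 0.0031, -0.0269, 0.0, 0.024, -0.0363, -0.081, 0.0063, -0.0537, 0.0, 0.048, -0.0544, -0.1215, 0.0095, -0.0806, -0.0001, 0.072, -0.0726, -0.162, 0.0127, -0.1074, -0.0001, 0.096, -0.0907, -0.2025, 0.0159, -0.1343, -0.0001, 0.12]
(array([ 533.96254152, -268.61110667,  194.20215647]), array([[-8.79654636e-01,  3.89595511e-01,  2.72805902e-01],
       [ 4.75612995e-01,  7.20523405e-01,  5.04616986e-01],
       [ 3.34752570e-05,  5.73638703e-01, -8.19108441e-01]]))
```

>>> carry_out:
  targets: [0.0071,-0.0323,0.0052,-0.0298,0.0,0.0266,0.0142,-0.0646,0.0104,-0.0597,-0.0001,0.0533,0.0213,-0.0969,0.0156,-0.0895,-0.0001,0.0799,0.0284,-0.1292,0.0208,-0.1193,-0.0001,0.1066,0.0355,-0.1615,0.026,-0.1491,-0.0001,0.1332]

```text
t: 4.0
ee_pos: [464.7, 50.5, 241.8]
ee_rot: [[-0.973, -0.157, 0.169], [-0.196, 0.949, -0.246], [-0.122, -0.272, -0.955]]
force: [0.8, 0.2, -1.9]
grip_width: 7.0
gripper_force: 46.9
```

>>> carry_out:
  targets: [-0.0022,-0.033,-0.0052,-0.0299,-0.0001,0.0267,-0.0044,-0.066,-0.0103,-0.0597,-0.0001,0.0533,-0.0065,-0.099,-0.0155,-0.0895,-0.0001,0.08,-0.0087,-0.1321,-0.0207,-0.1193,-0.0002,0.1066]

```text
t: 4.33
ee_pos: [480.2, -20.8, 276.1]
ee_rot: [[-0.988, 0.024, 0.153], [0.024, 1.0, 0.0], [-0.153, 0.004, -0.988]]
force: [0.3, 0.5, -1.8]
grip_width: 7.2
gripper_force: 46.9
```

>>> carry_out:
  targets: [-0.0077,-0.0412,0.0148,-0.0268,0.0,0.024,-0.0155,-0.0825,0.0296,-0.0537,0.0,0.048,-0.0232,-0.1237,0.0444,-0.0805,-0.0001,0.072,-0.031,-0.1649,0.0593,-0.1074,-0.0001,0.096,-0.0387,-0.2061,0.0741,-0.1342,-0.0001,0.1199]

```text
t: 4.75
ee_pos: [507.1, -145.6, 234.5]
ee_rot: [[-0.957, 0.223, 0.188], [0.269, 0.923, 0.274], [-0.112, 0.312, -0.943]]
force: [0.2, 0.5, -1.1]
grip_width: 6.9
gripper_force: 46.9
```

>>> carry_out:
  targets: [-0.0182,-0.0405,0.0031,-0.0269,0.0,0.024,-0.0363,-0.081,0.0063,-0.0537,0.0,0.048,-0.0544,-0.1215,0.0095,-0.0806,-0.0001,0.072,-0.0726,-0.162,0.0127,-0.1074,-0.0001,0.096,-0.0907,-0.2025,0.0159,-0.1343,-0.0001,0.12]

```text
t: 5.17
ee_pos: [534.0, -269.8, 193.7]
ee_rot: [[-0.879, 0.391, 0.275], [0.478, 0.717, 0.507], [0.001, 0.577, -0.817]]
force: [1.2, 0.4, -0.1]
grip_width: 6.7
gripper_force: 46.9
```

>>> carry_out:
  targets: [0,0,0,0,0,0,0,0,0,0,0,0,0,0,0,0,0,0,0,0,0,0,0,0]

```text
t: 5.5
ee_pos: [534.4, -267.4, 195.3]
ee_rot: [[-0.88, 0.387, 0.273], [0.474, 0.721, 0.505], [-0.002, 0.574, -0.819]]
force: [0.1, -0.0, -1.3]
grip_width: 7.2
gripper_force: 47.0
```

Run:
```python
from h import *
from bench import ctrl,imaging
s=ctrl.sense();print({k:np.round(s[k],2).tolist() for k in ("t","joint_pos","ee_pos","ee_rot","grip_width","force")})
d=imaging.camera("wrist");pickle.dump((s,d),open("w3.pkl","wb"));cv2.imwrite("pics/w3.png",d["img"][:,:,::-1])
```

```text
{'t': 5.5, 'joint_pos': [-43.35, 28.82, 81.97, 34.15, 81.23, -114.08], 'ee_pos': [534.4, -267.37, 195.32], 'ee_rot': [[-0.88, 0.39, 0.27], [0.47, 0.72, 0.5], [-0.0, 0.57, -0.82]], 'grip_width': 7.23, 'force': [0.06, -0.04, -1.25]}
```

View pics/w3.png

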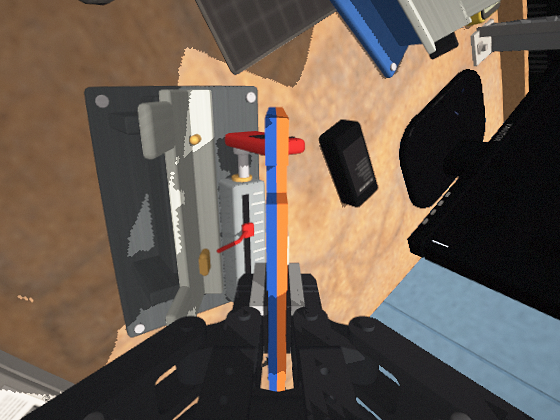

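Run:
```python
from h import *
s,d=pickle.load(open("w3.pkl","rb"));E=np.array(s["ee_rot"]);p=np.array(s["ee_pos"])
P=cloud(d);L=(P-p)@E;H=cv2.cvtColor(d["img"],cv2.COLOR_RGB2HSV)
sub=H[125:290,185:222];m=((sub[...,0]>12)&(sub[...,0]<32)&(sub[...,1]>110)).astype(np.uint8)
n,l,st,ce=cv2.connectedComponentsWithStats(m)
c=[]
for i in range(1,n):
    if st[i,4]<15: continue
    mm=np.zeros(H.shape[:2],bool);mm[125:290,185:222]=l==i
    q=L[mm];zt=np.percentile(q[:,2],10);t=q[q[:,2]<zt+3]
    print(st[i],ce[i]+[185,125],"range",q.min(0).round(1),q.max(0).round(1),"top mean",t.mean(0).round(1),"world",(p+E@t.mean(0)).round(1))
# ledge plane heights near pins, tool frame
for (u,v) in [(195,120),(205,180),(210,220),(195,230),(215,200),(180,150),(185,200),(172,250),(165,130)]: print((u,v),L[v,u].round(1),P[v,u].round(1),d["img"][v,u])
m=(abs(L[...,0])<95)&(abs(L[...,1]-1)<2.5)&(abs(L[...,2]+28)<4);x=np.unique(L[m][:,0].round(1));print("plate",x.max(),L[m][:,1:].mean(0),x[(x>40)&(x<65)],x.min())
```

```text
[ 4  9 12 11 86] [194.63953488 139.08139535] range [ 50.  -63.6 108.5] [ 56.5 -56.9 118.8] top mean [ 53.3 -59.9 110.3] world [ 494.4 -229.7   70.5]
[ 14 124  11  27 242] [204.13636364 262.02892562] range [ -59.9  -63.8 -142.3] [ 85.9   1.3 121.6] top mean [-48.8 -59.5 108.3] world [ 584.  -278.7   72.6]
(195, 120) [ 66.6 -60.8 122.3] [ 485.7 -217.9   60.2] [244 243 235]
(205, 180) [ 19.6 -56.1 122.1] [ 528.8 -236.9   63.2] [154 153 144]
(210, 220) [-14.9 -54.3 122.5] [ 559.9 -251.8   63.9] [151 148 141]
(195, 230) [-18.1 -64.  108.3] [ 555.1 -267.4   69.9] [96 96 91]
(215, 200) [  2.6 -49.1 122.6] [ 546.6 -239.6   66.7] [134 133 125]
(180, 150) [ 49.2 -64.5  88.3] [ 490.2 -246.    85.9] [98 99 92]
(185, 200) [ 13.2 -64.3  89. ] [ 522.2 -262.6   85.5] [93 93 87]
(172, 250) [-37.6 -85.7 111.9] [ 564.9 -290.5   54.6] [63 61 63]
(165, 130) [ 65.6 -64.1  59.3] [ 468.  -252.6  109.9] [95 94 90]
plate 78.2 [  1.01174126 -26.48470806] [40.1 40.2 40.3 40.4 40.5 40.6 40.7 40.8 40.9 41.  41.1 41.2 41.3 41.4
 41.5 41.6 41.7 41.8 41.9 42.  42.1 42.2 42.3 42.4 42.5 42.6 42.7 42.8
 42.9 43.  43.1 43.2 43.3 43.4 43.5 43.6 43.7 43.8 43.9 44.  44.2 44.3
 44.4 44.5 44.6 44.7 44.8 44.9 45.  45.1 45.2 45.3 45.4 45.5 45.6 45.7
 45.8 45.9 46.  46.1 46.2 46.3 46.4 46.5 46.6 46.7 46.8 46.9 47.  47.1
 47.2 47.3 47.4 47.5 47.6 47.7 47.8 47.9 48.  48.1 48.2 48.4 61.9 62.
 62.1 62.2 62.3 62.4 62.5 62.6 62.7 62.8 62.9 63.  63.1 63.2 63.3 63.4
 63.5 63.6 63.7 63.8 63.9 64.  64.1 64.2 64.3 64.4 64.5 64.6 64.7 64.8
 64.9] -35.9
```

Run:
```python
from h import *
for f in ("w2","w3"):
    s,d=pickle.load(open(f+".pkl","rb"));E=np.array(s["ee_rot"]);p=np.array(s["ee_pos"])
    Rw=cv2.Rodrigues(np.array(d["rvec"],float))[0];cp=-Rw.T@np.ravel(d["tvec"])
    print(f,"cam in tool",(E.T@(cp-p)).round(1),Ro.from_matrix(E.T@Rw.T).as_rotvec(degrees=True).round(2))
    L=(cloud(d)-p)@E
    for r in (range(100,125),range(160,212,1),range(250,395)):
        out=[];last=None
        for v in r:
            q=np.median(L[v,275:282],0)
            if last is not None and abs(q[2]-last[2])>5: out.append((v,last.round(1).tolist(),q.round(1).tolist()))
            last=q
        print(out)
s,d=pickle.load(open("w3.pkl","rb"));L=(cloud(d)-s["ee_pos"])@np.array(s["ee_rot"])
for v in range(248,278,2): print(v,L[v,205].round(1),d["img"][v,205])
```

```text
w2 cam in tool [  84.4    1.2 -144. ] [-15.04 -15.05  89.12]
[(107, [73.4, 2.3, 167.3], [77.0, 1.9, 51.8]), (108, [77.0, 1.9, 51.8], [76.9, 1.8, 40.7]), (109, [76.9, 1.8, 40.7], [76.9, 1.8, 29.6]), (110, [76.9, 1.8, 29.6], [76.8, 1.7, 20.6]), (111, [76.8, 1.7, 20.6], [76.8, 1.7, 11.5]), (112, [76.8, 1.7, 11.5], [76.8, 1.7, 3.3]), (113, [76.8, 1.7, 3.3], [76.7, 1.7, -3.1]), (114, [76.7, 1.7, -3.1], [76.7, 1.6, -9.4]), (115, [76.7, 1.6, -9.4], [76.7, 1.6, -15.2]), (116, [76.7, 1.6, -15.2], [76.7, 1.6, -20.9])]
[(166, [60.7, 1.6, -28.3], [57.2, 1.6, -13.0])]
[(381, [-36.3, 1.6, -28.0], [-52.4, 1.7, -13.2]), (392, [-58.4, 1.7, -14.0], [9.6, 1.4, -76.2])]
w3 cam in tool [  85.9    1.3 -142.3] [-15.08 -15.02  89.08]
[(107, [72.4, 2.9, 240.8], [78.5, 2.1, 53.8]), (108, [78.5, 2.1, 53.8], [78.4, 2.1, 41.9]), (109, [78.4, 2.1, 41.9], [78.4, 2.0, 30.7]), (110, [78.4, 2.0, 30.7], [78.3, 2.0, 21.8]), (111, [78.3, 2.0, 21.8], [78.3, 2.0, 12.9]), (112, [78.3, 2.0, 12.9], [78.3, 1.9, 5.5]), (113, [78.3, 1.9, 5.5], [78.2, 1.9, -0.8]), (114, [78.2, 1.9, -0.8], [78.2, 1.9, -7.8]), (115, [78.2, 1.9, -7.8], [78.1, 1.8, -13.0]), (116, [78.1, 1.8, -13.0], [78.1, 1.8, -18.8])]
[(166, [62.3, 1.8, -26.9], [58.6, 1.9, -11.1])]
[(381, [-34.7, 1.9, -26.5], [-51.2, 2.0, -11.3]), (392, [-57.6, 2.0, -11.7], [11.2, 1.7, -74.6])]
248 [-40.4 -60.2 121.8] [134 121 104]
250 [-40.2 -59.3 117.4] [117  88  47]
252 [-40.2 -58.6 113.6] [116  90  50]
254 [-41.  -58.2 111.6] [126  95  51]
256 [-42.2 -58.1 110.3] [142 108  57]
258 [-43.6 -58.  109.4] [140 106  57]
260 [-45.5 -58.1 109.5] [154 117  60]
262 [-47.2 -58.2 109.2] [152 115  61]
264 [-48.9 -58.3 108.9] [153 116  62]
266 [-51.  -58.5 109.3] [152 114  60]
268 [-52.9 -58.6 109.2] [152 114  61]
270 [-54.6 -58.7 108.9] [154 116  62]
272 [-56.9 -59.  109.6] [152 115  63]
274 [-58.6 -59.1 109.2] [145 108  55]
276 [-69.  -62.7 123.7] [144 139 130]
```

>>> carry_out:
  targets: [-0.003,-0.033,0,0,0,0,-0.003,-0.066,0,0,0,0,-0.003,-0.098,0,0,0,0,-0.003,-0.098,0,0,0,0,-0.003,-0.098,0,0,0,0]

```text
t: 5.97
ee_pos: [513.3, -310.8, 161.6]
ee_rot: [[-0.88, 0.388, 0.274], [0.475, 0.721, 0.505], [-0.001, 0.574, -0.819]]
force: [0.3, 0.9, -1.1]
grip_width: 7.3
gripper_force: 46.9
```

>>> carry_out:
  targets: [0,0,0.02,0,0,0,0,0,0.04,0,0,0,0,0,0.05,0,0,0,0,0,0.05,0,0,0,0,0,0.05,0,0,0]

```text
t: 6.38
ee_pos: [521.6, -295.3, 136.3]
ee_rot: [[-0.88, 0.388, 0.273], [0.474, 0.72, 0.506], [-0.0, 0.575, -0.818]]
force: [0.2, 0.9, -0.6]
grip_width: 6.8
gripper_force: 46.9
```

>>> carry_out:
  targets: [0,0,0,0,0,0,0,0,0,0,0,0,0,0,0,0,0,0,0,0,0,0,0,0]

```text
t: 6.72
ee_pos: [521.3, -296.3, 136.8]
ee_rot: [[-0.88, 0.388, 0.274], [0.475, 0.72, 0.505], [-0.001, 0.575, -0.818]]
force: [0.3, -0.2, -2.1]
grip_width: 7.1
gripper_force: 46.9
```

Run:
```python
from h import *
from bench import ctrl,imaging
s=ctrl.sense();print({k:np.round(s[k],2).tolist() for k in ("t","ee_pos","ee_rot","grip_width","force")})
d=imaging.camera("wrist");pickle.dump((s,d),open("w4.pkl","wb"));cv2.imwrite("pics/w4.png",d["img"][:,:,::-1])
E=np.array(s["ee_rot"]);L=(cloud(d)-s["ee_pos"])@E
Rw=cv2.Rodrigues(np.array(d["rvec"],float))[0];print((E.T@(-Rw.T@np.ravel(d["tvec"])-s["ee_pos"])).round(1))
for v in (120,135,150,180,200,220):
    r=L[v,225:310];k=(r[:,2]>-40)&(r[:,2]<110);print(v,[(u+225,*r[u].round().astype(int).tolist()) for u in range(0,85,6) if k[u]])
```

```text
{'t': 6.72, 'ee_pos': [521.32, -296.28, 136.78], 'ee_rot': [[-0.88, 0.39, 0.27], [0.48, 0.72, 0.51], [-0.0, 0.57, -0.82]], 'grip_width': 7.14, 'force': [0.34, -0.2, -2.05]}
[  85.9    1.3 -142.3]
120 [(225, 71, -28, 57), (231, 71, -25, 58), (237, 71, -22, 61), (243, 71, -18, 63), (249, 75, -11, 10), (255, 75, -8, 10), (261, 75, -6, 12), (267, 77, -2, -27), (279, 77, 2, -25), (285, 77, 4, -27)]
135 [(225, 59, -33, 88), (231, 60, -28, 82), (237, 60, -24, 82), (243, 59, -21, 85), (249, 68, -11, 10), (255, 68, -8, 9), (261, 68, -6, 12), (267, 72, -2, -26), (273, 73, 0, -27), (279, 72, 2, -26), (285, 72, 4, -26)]
150 [(225, 49, -34, 90), (231, 50, -29, 82), (237, 50, -25, 82), (243, 50, -21, 84), (249, 62, -11, 9), (255, 62, -8, 9), (261, 61, -6, 11), (267, 67, -2, -27), (273, 67, 0, -27), (279, 67, 2, -27), (285, 67, 4, -26)]
180 [(225, 27, -35, 91), (231, 29, -30, 84), (237, 30, -26, 82), (249, 28, -18, 86), (255, 38, -11, 49), (261, 39, -8, 46), (267, 53, -2, -11), (273, 53, 0, -11), (279, 53, 2, -11), (285, 53, 5, -12)]
200 [(225, 12, -36, 94), (231, 14, -31, 86), (237, 15, -26, 82), (243, 15, -22, 83), (249, 14, -18, 86), (255, 26, -11, 48), (261, 26, -8, 48), (267, 48, -2, -22), (273, 48, 0, -22), (279, 48, 2, -21), (285, 48, 4, -21)]
220 [(225, -4, -37, 94), (231, -1, -32, 87), (237, 1, -27, 81), (243, 0, -22, 83), (249, -1, -19, 86), (255, 14, -12, 48), (261, 14, -8, 47), (267, 42, -2, -26), (273, 42, 0, -27), (279, 42, 2, -27), (285, 42, 4, -27)]
```

View pics/w4.png

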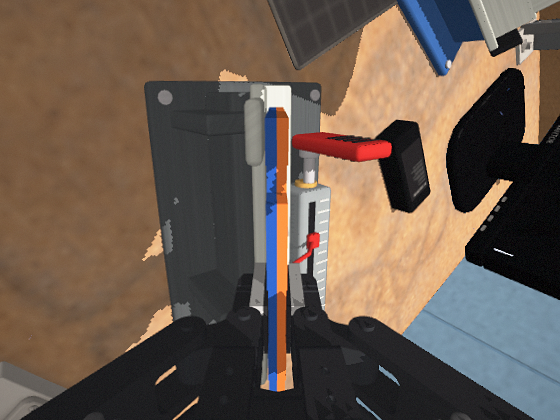

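>>> carry_out:
  targets: [0,-0.0015,0.008,0,0,0,0,-0.0033,0.016,0,0,0,0,-0.0033,0.02,0,0,0,0,-0.0033,0.022,0,0,0,0,-0.0033,0.022,0,0,0]

```text
t: 7.18
ee_pos: [524.2, -290.5, 124.2]
ee_rot: [[-0.88, 0.388, 0.273], [0.475, 0.72, 0.506], [-0.0, 0.575, -0.818]]
force: [0.6, 0.6, -1.4]
grip_width: 6.9
gripper_force: 46.9
```

>>> carry_out:
  targets: [0,0,0.003,0,0,0,0,0,0.006,0,0,0,0,0,0.009,0,0,0,0,0,0.012,0,0,0,0,0,0.015,0,0,0]

```text
t: 7.6
ee_pos: [526.7, -286.2, 117.1]
ee_rot: [[-0.88, 0.388, 0.274], [0.475, 0.72, 0.505], [-0.001, 0.575, -0.818]]
force: [-0.4, -0.4, -0.5]
grip_width: 7.1
gripper_force: 47.0
```

>>> carry_out:
  targets: [0,0,0.003,0,0,0,0,0,0.006,0,0,0,0,0,0.008,0,0,0,0,0,0.009,0,0,0,0,0,0.009,0,0,0]

```text
t: 8.02
ee_pos: [528.1, -283.4, 112.7]
ee_rot: [[-0.88, 0.388, 0.273], [0.475, 0.72, 0.506], [-0.001, 0.575, -0.818]]
force: [0.3, 0.2, -1.2]
grip_width: 7.2
gripper_force: 47.0
```

>>> carry_out:
  targets: [0,0,0.0015,0,0,0,0,0,0.003,0,0,0,0,0,0.004,0,0,0,0,0,0.004,0,0,0,0,0,0.004,0,0,0]

```text
t: 8.43
ee_pos: [528.5, -283.2, 112.1]
ee_rot: [[-0.88, 0.388, 0.274], [0.475, 0.721, 0.504], [-0.002, 0.574, -0.819]]
force: [-8.8, -4.2, 11.4]
grip_width: 7.5
gripper_force: 49.2
```

Run:
```python
from h import *
from bench import ctrl,imaging
s=ctrl.sense();print({k:np.round(s[k],2).tolist() for k in ("t","ee_pos","ee_rot","grip_width","force","ft_torque")})
d=imaging.camera("wrist");E=np.array(s["ee_rot"]);L=(cloud(d)-s["ee_pos"])@E
# ledge depth, end of plate
for v,u in [(95,280),(100,282),(95,272),(125,290),(160,291),(110,291),(130,279)]: print(u,v,L[v,u].round(1),d["img"][v,u])
```

```text
{'t': 8.43, 'ee_pos': [528.53, -283.18, 112.13], 'ee_rot': [[-0.88, 0.39, 0.27], [0.48, 0.72, 0.5], [-0.0, 0.57, -0.82]], 'grip_width': 7.5, 'force': [-8.8, -4.15, 11.37], 'ft_torque': [0.3, 0.8, 0.66]}
280 95 [84.8  3.3 63. ] [246 245 238]
282 100 [82.1  4.5 62.7] [245 245 238]
272 95 [84.8 -1.3 62. ] [245 244 237]
290 125 [67.7  9.3 63.9] [245 245 238]
291 160 [46.8 10.1 63.6] [244 243 236]
291 110 [76.4  9.8 63. ] [243 243 235]
279 130 [ 74.2   2.1 -27.4] [182  93  42]
```

>>> carry_out:
  targets: [0,0,-0.002,0,0,0,0,0,-0.002,0,0,0,0,0,-0.002,0,0,0,0,0,-0.002,0,0,0,0,0,-0.002,0,0,0]
  claw: -0.1

```text
t: 8.9
ee_pos: [528.5, -282.8, 111.7]
ee_rot: [[-0.88, 0.388, 0.273], [0.475, 0.72, 0.506], [-0.001, 0.575, -0.818]]
force: [0.4, -0.1, -0.3]
grip_width: 38.4
gripper_force: 0.0
```

>>> carry_out:
  targets: [0,0,-0.03,0,0,0,0,0,-0.07,0,0,0,0,0,-0.12,0,0,0,0,0,-0.17,0,0,0,0,0,-0.2,0,0,0]

```text
t: 9.32
ee_pos: [495.2, -345.0, 212.6]
ee_rot: [[-0.88, 0.388, 0.275], [0.476, 0.721, 0.504], [-0.003, 0.574, -0.819]]
force: [-0.2, 0.3, 0.3]
grip_width: 38.5
gripper_force: 0.0
```

>>> carry_out:
  targets: [0,0,0,0,0,0,0,0,0,0,0,0,0,0,0,0,0,0,0,0,0,0,0,0]

```text
t: 9.65
ee_pos: [495.7, -342.6, 208.8]
ee_rot: [[-0.88, 0.389, 0.272], [0.474, 0.72, 0.507], [0.001, 0.575, -0.818]]
force: [-0.2, -0.5, 0.5]
grip_width: 38.4
gripper_force: 0.0
```

Run:
```python
from h import *
from bench import ctrl,imaging
s=ctrl.sense();print({k:np.round(s[k],2).tolist() for k in ("t","joint_pos","ee_pos","ee_rot","grip_width","force")})
d=imaging.camera("wrist");pickle.dump((s,d),open("w5.pkl","wb"));cv2.imwrite("pics/w5.png",d["img"][:,:,::-1])
```

```text
{'t': 9.65, 'joint_pos': [-50.72, 31.12, 76.63, 32.14, 87.73, -118.17], 'ee_pos': [495.69, -342.64, 208.76], 'ee_rot': [[-0.88, 0.39, 0.27], [0.47, 0.72, 0.51], [0.0, 0.58, -0.82]], 'grip_width': 38.38, 'force': [-0.15, -0.46, 0.53]}
```

View pics/w5.png

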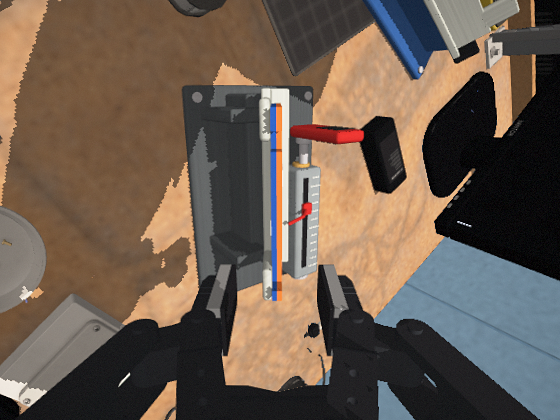

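Run:
```python
from h import *
s,d=pickle.load(open("w5.pkl","rb"));t=pickle.load(open("c.pkl","rb"))["top"]
G=leanframe(151.6);T=np.c_[G[:,0],np.cross([0,0,1],G[:,0]),[0,0,1]];o=np.array([543.8,-250.4,0])
for n,D in(("w",d),("t",t)):
    P=cloud(D);H=cv2.cvtColor(D["img"],cv2.COLOR_RGB2HSV)
    m=((H[...,0]<6)|(H[...,0]>174))&(H[...,1]>150)&(H[...,2]>90)&(P[...,2]>50)&(P[...,2]<115)&(np.linalg.norm(P[...,:2]-[515,-185],axis=2)<70)
    Q=(P[m]-o)@T;top=Q[Q[:,2]>95]
    print(n,m.sum(),len(top),"range",np.percentile(Q,[2,50,98],axis=0).round(1).tolist(),"top",np.percentile(top,[3,50,97],axis=0).round(1).tolist())
    m=((H[...,0]<6)|(H[...,0]>174))&(H[...,1]>150)&(H[...,2]>90)
    pt=(P[m]-o)@T;k=(abs(pt[:,2]-74)<14)&(pt[:,0]<20)&(pt[:,0]>-90)&(abs(pt[:,1]+25)<45);print("pointer",k.sum(),pt[k].mean(0).round(1) if k.any() else 0,np.percentile(pt[k],[5,95],axis=0).round(1).tolist())
```

```text
w 824 418 range [[41.2, -69.3, 51.8], [47.4, -39.8, 96.1], [52.3, -37.3, 106.4]] top [[41.3, -69.7, 96.6], [47.1, -49.5, 104.8], [52.3, -37.9, 106.5]]
pointer 60 [-38.3 -20.9  70.9] [[-39.6, -36.5, 62.5], [-37.4, -6.6, 76.0]]
t 62 51 range [[40.4, -73.1, 55.4], [48.4, -58.3, 103.5], [52.0, -42.0, 111.3]] top [[40.5, -72.8, 96.2], [46.6, -57.5, 104.5], [51.7, -42.1, 110.8]]
pointer 10 [-39.4 -28.2  69.7] [[-40.8, -37.7, 65.7], [-38.4, -17.9, 73.8]]
```

Run:
```python
from h import *
from bench import ctrl
s=ctrl.sense()
G=leanframe(151.6);T=np.c_[G[:,0],np.cross([0,0,1],G[:,0]),[0,0,1]];o=np.array([543.8,-250.4,0])
R=np.c_[-T[:,1],-T[:,0],-T[:,2]];print(np.linalg.det(R))
tgt=o+T@[46.8,-54.5,66];print(tgt)
mid=Ro.concatenate([Ro.from_matrix(s["ee_rot"]),Ro.from_matrix(R)]).mean().as_matrix()
p,q=plan(s["ee_pos"],s["ee_rot"],[500,-250,230],mid,deg=6)
p,q=plan(p,q,tgt+[0,0,90],R,deg=6)
print(p,q)
```

```text
0.9999999999999999
[ 528.55396618 -180.19993979   66.        ]
5 [0.0084, 0.0168, 0.0064, 0.0143, -0.0144, 0.0453, 0.0168, 0.0336, 0.0129, 0.0286, -0.0287, 0.0906, 0.0251, 0.0503, 0.0193, 0.0429, -0.0431, 0.1359, 0.0335, 0.0671, 0.0258, 0.0572, -0.0574, 0.1812, 0.0419, 0.0839, 0.0322, 0.0715, -0.0718, 0.2265]
3 [0.0159, 0.0115, 0.0024, 0.0143, -0.0144, 0.0453, 0.0319, 0.0231, 0.0048, 0.0286, -0.0287, 0.0906, 0.0478, 0.0347, 0.0072, 0.0429, -0.0431, 0.1359]
5 [0.0102, 0.0043, 0.019, 0.0143, -0.0144, 0.0453, 0.0203, 0.0086, 0.0381, 0.0286, -0.0287, 0.0906, 0.0305, 0.013, 0.0571, 0.0429, -0.0431, 0.1359, 0.0406, 0.0173, 0.0762, 0.0572, -0.0574, 0.1812, 0.0508, 0.0216, 0.0952, 0.0715, -0.0718, 0.2265]
3 [0.0142, 0.0011, 0.0168, 0.0143, -0.0143, 0.0453, 0.0285, 0.0023, 0.0335, 0.0286, -0.0287, 0.0906, 0.0427, 0.0034, 0.0503, 0.0429, -0.043, 0.1359]
[ 528.54386501 -180.18821574  155.98829695] [[ 4.75549858e-01  8.79688770e-01 -2.36508097e-05]
 [ 8.79688766e-01 -4.75549853e-01  1.10766840e-04]
 [ 8.61932065e-05 -7.34805069e-05 -9.99999994e-01]]
```

>>> carry_out:
  targets: [0.0084,0.0168,0.0064,0.0143,-0.0144,0.0453,0.0168,0.0336,0.0129,0.0286,-0.0287,0.0906,0.0251,0.0503,0.0193,0.0429,-0.0431,0.1359,0.0335,0.0671,0.0258,0.0572,-0.0574,0.1812,0.0419,0.0839,0.0322,0.0715,-0.0718,0.2265]
  claw: 0.2

```text
t: 10.12
ee_pos: [498.2, -284.5, 222.6]
ee_rot: [[-0.549, 0.783, 0.294], [0.829, 0.464, 0.313], [0.109, 0.415, -0.903]]
force: [0.2, 0.4, 0.9]
grip_width: 51.3
gripper_force: 0.0
```

>>> carry_out:
  targets: [0.0159,0.0115,0.0024,0.0143,-0.0144,0.0453,0.0319,0.0231,0.0048,0.0286,-0.0287,0.0906,0.0478,0.0347,0.0072,0.0429,-0.0431,0.1359]

```text
t: 10.37
ee_pos: [499.9, -249.7, 230.6]
ee_rot: [[-0.279, 0.926, 0.254], [0.952, 0.232, 0.2], [0.127, 0.298, -0.946]]
force: [0.1, 0.8, -0.8]
grip_width: 51.5
gripper_force: 0.0
```

>>> carry_out:
  targets: [0.0102,0.0043,0.019,0.0143,-0.0144,0.0453,0.0203,0.0086,0.0381,0.0286,-0.0287,0.0906,0.0305,0.013,0.0571,0.0429,-0.0431,0.1359,0.0406,0.0173,0.0762,0.0572,-0.0574,0.1812,0.0508,0.0216,0.0952,0.0715,-0.0718,0.2265]

```text
t: 10.78
ee_pos: [517.9, -206.2, 183.8]
ee_rot: [[0.209, 0.971, 0.114], [0.975, -0.216, 0.051], [0.074, 0.101, -0.992]]
force: [1.0, -1.2, -0.2]
grip_width: 51.1
gripper_force: 0.0
```

>>> carry_out:
  targets: [0.0142,0.0011,0.0168,0.0143,-0.0143,0.0453,0.0285,0.0023,0.0335,0.0286,-0.0287,0.0906,0.0427,0.0034,0.0503,0.0429,-0.043,0.1359,0.0427,0.0034,0.0503,0.0429,-0.043,0.1359,0.0427,0.0034,0.0503,0.0429,-0.043,0.1359]

```text
t: 11.2
ee_pos: [528.7, -180.2, 156.0]
ee_rot: [[0.472, 0.881, 0.0], [0.881, -0.472, -0.0], [-0.0, 0.0, -1.0]]
force: [0.7, 0.8, -0.2]
grip_width: 51.5
gripper_force: 0.0
```

>>> carry_out:
  targets: [0,0,0,0,0,0,0,0,0,0,0,0]

```text
t: 11.37
ee_pos: [528.5, -181.6, 157.4]
ee_rot: [[0.475, 0.88, 0.002], [0.88, -0.475, -0.001], [-0.0, 0.003, -1.0]]
force: [0.6, -0.2, 0.0]
grip_width: 51.2
gripper_force: 0.0
```

```bash
cat > look.py <<'E'
from h import *
from bench import ctrl,imaging
import sys
s=ctrl.sense();print({k:np.round(s[k],2).tolist() for k in ("t","joint_pos","ee_pos","grip_width","force")})
d=imaging.camera("wrist");pickle.dump((s,d),open(sys.argv[1]+".pkl","wb"));cv2.imwrite(f"pics/{sys.argv[1]}.png",d["img"][:,:,::-1])
E_=np.array(s["ee_rot"]);P=cloud(d);L=(P-s["ee_pos"])@E_
H=cv2.cvtColor(d["img"],cv2.COLOR_RGB2HSV);m=((H[...,0]<6)|(H[...,0]>174))&(H[...,1]>150)&(H[...,2]>90)
n,l,st,ce=cv2.connectedComponentsWithStats(m.astype(np.uint8))
for i in range(1,n):
    if st[i,4]<20: continue
    q=P[l==i];t=L[l==i]
    print(st[i],ce[i].round(),"tool",np.percentile(t,[3,50,97],axis=0).round(1).tolist(),"z",np.percentile(q[:,2],[3,97]).round(1))
E
python3 look.py w6
```

```text
{'t': 11.37, 'joint_pos': [-22.71, 22.24, 90.64, -0.02, 66.96, 5.65], 'ee_pos': [528.47, -181.58, 157.35], 'grip_width': 51.24, 'force': [0.65, -0.19, 0.01]}
[ 269  179   19   78 1349] [278. 219.] tool [[-11.4, -5.9, 51.1], [12.0, -0.4, 53.1], [20.7, 5.2, 113.2]] z [ 44.1 106.3]
[377 205  18  74 501] [387. 230.] tool [[-44.0, 78.2, 81.9], [-7.5, 84.1, 103.5], [2.8, 90.2, 108.1]] z [49.5 75.6]
```

View pics/w6.png

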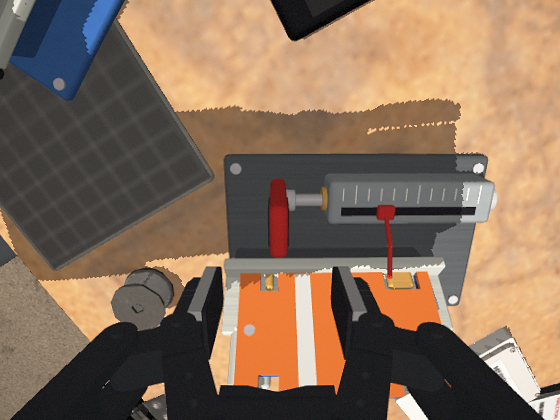

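Run:
```python
from h import *
s,d=pickle.load(open("w6.pkl","rb"));L=(cloud(d)-s["ee_pos"])@np.array(s["ee_rot"]);C=d["img"].astype(int);P=cloud(d)
for v in (276,280,285,290):
    r=C[v,270:335];k=np.where(r.min(1)>170)[0]+270;print(v,k.min(),k.max(),np.median(L[v,k],0).round(1),P[v,k,2].mean().round(1))
for v in range(255,282,3):
    r=C[v,370:405];k=np.where((r[:,0]>110)&(r[:,1]<60))[0]+370
    if len(k):print(v,k.min(),k.max(),np.median(L[v,k],0).round(1),P[v,k,2].mean().round(1))
```

```text
276 276 309 [-50.2  19.1  91.5] 65.0
280 295 309 [-52.2  18.6  88.8] 68.6
285 295 309 [-54.6  18.4  85.4] 72.0
290 295 310 [-57.1  18.6  82.2] 75.4
255 388 391 [-29.8  84.3  86.7] 70.9
258 388 391 [-31.9  84.2  86. ] 71.8
261 388 391 [-34.1  84.3  85.2] 72.3
264 388 391 [-36.2  84.2  84.4] 73.0
267 388 391 [-38.3  84.2  83.6] 74.1
270 388 391 [-40.5  84.3  83. ] 74.6
273 388 391 [-42.9  84.6  82.6] 74.9
276 388 391 [-45.   84.6  81.6] 75.5
```

>>> carry_out:
  targets: [0.003,0,0.04,0,0,0,0.003,0,0.08,0,0,0,0.003,0,0.12,0,0,0,0.003,0,0.15,0,0,0,0.003,0,0.15,0,0,0]

```text
t: 11.83
ee_pos: [527.8, -179.5, 63.9]
ee_rot: [[0.476, 0.879, -0.003], [0.879, -0.476, 0.001], [-0.001, -0.003, -1.0]]
force: [-1.3, 0.4, -0.4]
grip_width: 51.3
gripper_force: 0.0
```

>>> carry_out:
  targets: [0,0,0,0,0,0,0,0,0,0,0,0,0,0,0,0,0,0,0,0,0,0,0,0,0,0,0,0,0,0]
  claw: -1
  grip_force: 70

```text
t: 12.25
ee_pos: [530.5, -180.2, 68.6]
ee_rot: [[0.476, 0.879, 0.004], [0.879, -0.476, -0.003], [-0.001, 0.005, -1.0]]
force: [1.2, -1.6, 5.9]
grip_width: 11.1
gripper_force: 68.8
```

>>> carry_out:
  targets: [0,0,0,0,0,0,0,0,0,0,0,0,0,0,0,0,0,0]

```text
t: 12.5
ee_pos: [530.5, -180.2, 68.6]
ee_rot: [[0.476, 0.879, 0.004], [0.879, -0.476, -0.003], [-0.001, 0.005, -1.0]]
force: [1.0, -2.6, 7.2]
grip_width: 11.3
gripper_force: 68.8
```

```bash
python3 look.py w7
```

```text
{'t': 12.5, 'joint_pos': [-22.48, 28.98, 94.15, -0.07, 56.58, 5.98], 'ee_pos': [530.54, -180.21, 68.62], 'grip_width': 11.27, 'force': [0.99, -2.57, 7.25]}
[ 261  221   32  142 3758] [276. 294.] tool [[-12.5, -6.6, -37.5], [15.3, -1.3, -34.9], [18.8, 3.9, 25.6]] z [ 43.  106.1]
[ 418  259   28   99 1056] [434. 293.] tool [[-40.3, 76.7, -4.3], [-9.1, 83.0, 15.6], [1.0, 89.0, 20.3]] z [48.7 73.4]
```

>>> carry_out:
  targets: [0,-0.014,0,0,0,0,0,-0.03,0,0,0,0,0,-0.048,0,0,0,0,0,-0.066,0,0,0,0,0,-0.084,0,0,0]

```text
invalid input at $.targets: expected a multiple of 6 numbers
```

>>> carry_out:
  targets: [0,-0.014,0,0,0,0,0,-0.022,0,0,0,0,0,-0.026,0,0,0,0,0,-0.026,0,0,0,0,0,-0.026,0,0,0]

```text
invalid input at $.targets: expected a multiple of 6 numbers
```

>>> carry_out:
  targets: [0,0,0,0,0,0,0,0,0,0,0,0,0,0,0,0,0,0]

```text
t: 12.8
ee_pos: [530.6, -180.2, 68.6]
ee_rot: [[0.476, 0.879, 0.004], [0.88, -0.476, -0.003], [-0.001, 0.005, -1.0]]
force: [1.0, -1.8, 7.3]
grip_width: 11.2
gripper_force: 68.8
```

```bash
python3 look.py w8
python3 - <<'E'
from h import *
s,d=pickle.load(open("w8.pkl","rb"));s0,_=pickle.load(open("w7.pkl","rb"))
E=np.array(s["ee_rot"]);print("moved",(E.T@(np.array(s["ee_pos"])-s0["ee_pos"])).round(1))
P=cloud(d);L=(P-s["ee_pos"])@E;C=d["img"].astype(int)
a,b,c=C[...,0],C[...,1],C[...,2]
hb=(P[...,2]>64)&(P[...,2]<78)&(L[...,0]<-30)&(L[...,0]>-75)&(abs(L[...,1]-80)<90)
for n,m in(("white",hb&(C.min(2)>165)),("red",hb&(a>100)&(b<60)&(c<60)),("orange",hb&(a>180)&(b>80)&(b<150)&(c<90))):
    if m.sum(): print(n,m.sum(),np.percentile(L[m],[3,50,97],axis=0).round(1).tolist())
E
```

```text
{'t': 12.8, 'joint_pos': [-22.48, 28.98, 94.15, -0.07, 56.58, 5.98], 'ee_pos': [530.56, -180.21, 68.62], 'grip_width': 11.25, 'force': [0.95, -1.83, 7.32]}
[ 261  221   32  142 3757] [276. 294.] tool [[-12.4, -6.6, -37.4], [15.2, -1.3, -34.9], [18.7, 3.9, 25.6]] z [ 43. 106.]
[ 418  259   28   99 1056] [434. 293.] tool [[-40.2, 76.6, -4.5], [-9.0, 82.9, 15.5], [0.9, 89.2, 20.4]] z [48.6 73.6]
moved [ 0.  0. -0.]
white 833 [[-70.5, 95.8, -7.8], [-46.5, 124.4, 3.0], [-41.6, 130.4, 5.0]]
red 177 [[-59.7, 81.7, -5.3], [-36.6, 83.1, -2.7], [-30.3, 109.6, 0.5]]
orange 1261 [[-61.3, -6.0, -8.2], [-57.1, 9.5, -2.4], [-51.9, 117.9, 4.3]]
```

>>> carry_out:
  targets: [0,-0.014,0,0,0,0,0,-0.03,0,0,0,0,0,-0.048,0,0,0,0,0,-0.066,0,0,0,0,0,-0.082,0,0,0,0]

```text
t: 13.27
ee_pos: [487.4, -157.1, 68.6]
ee_rot: [[0.476, 0.879, 0.006], [0.879, -0.476, -0.004], [-0.001, 0.007, -1.0]]
force: [6.9, -8.8, 4.1]
grip_width: 11.4
gripper_force: 69.1
```

>>> carry_out:
  targets: [0,-0.014,0,0,0,0,0,-0.022,0,0,0,0,0,-0.028,0,0,0,0,0,-0.028,0,0,0,0,0,-0.028,0,0,0,0]

```text
t: 13.68
ee_pos: [473.1, -149.5, 68.6]
ee_rot: [[0.476, 0.879, 0.006], [0.879, -0.476, -0.004], [-0.001, 0.008, -1.0]]
force: [8.0, -10.1, 4.1]
grip_width: 11.3
gripper_force: 69.1
```

>>> carry_out:
  targets: [0,0,0,0,0,0,0,0,0,0,0,0,0,0,0,0,0,0]

```text
t: 13.93
ee_pos: [473.3, -149.6, 68.6]
ee_rot: [[0.476, 0.879, 0.006], [0.879, -0.476, -0.004], [-0.001, 0.008, -1.0]]
force: [6.2, -10.1, 4.9]
grip_width: 11.0
gripper_force: 69.1
```

```bash
python3 look.py w8
python3 - <<'E'
from h import *
s,d=pickle.load(open("w8.pkl","rb"));s0,_=pickle.load(open("w7.pkl","rb"))
E=np.array(s["ee_rot"]);print("moved",(E.T@(np.array(s["ee_pos"])-s0["ee_pos"])).round(1))
P=cloud(d);L=(P-s["ee_pos"])@E;C=d["img"].astype(int)
a,b,c=C[...,0],C[...,1],C[...,2]
hb=(P[...,2]>64)&(P[...,2]<80)&(L[...,0]<-30)&(L[...,0]>-75)&(abs(L[...,1]-80)<60)
w=hb&(C.min(2)>165);r=hb&(a>100)&(b<60)&(c<60)
for v in range(270,350,5):
    f=lambda m:(np.where(m[v])[0][[0,-1]].tolist(),np.median(L[v][m[v]],0).round(1).tolist()) if m[v].any() else None
    print(v,"white",f(w),"red",f(r))
E
```

```text
{'t': 13.93, 'joint_pos': [-21.72, 22.08, 104.73, -0.13, 52.76, 6.78], 'ee_pos': [473.3, -149.62, 68.62], 'grip_width': 11.01, 'force': [6.16, -10.06, 4.94]}
[ 261  221   32  141 3767] [277. 294.] tool [[-12.4, -6.6, -37.4], [15.3, -1.3, -34.8], [18.7, 4.0, 25.8]] z [ 42.8 106. ]
[ 418  259   28   99 1066] [434. 293.] tool [[-40.4, 76.6, -4.3], [-9.2, 82.9, 15.5], [0.9, 89.1, 20.4]] z [48.8 73.6]
moved [ -0.3 -64.9  -0.5]
270 white None red None
275 white None red None
280 white None red None
285 white None red None
290 white None red None
295 white None red None
300 white None red None
305 white None red None
310 white None red None
315 white None red None
320 white None red None
325 white None red None
330 white None red ([436, 438], [-30.4, 82.8, 0.4])
335 white None red ([436, 441], [-32.3, 83.3, -1.3])
340 white ([471, 527], [-42.1, 124.1, 4.7]) red ([435, 441], [-34.5, 82.9, -2.4])
345 white ([459, 527], [-44.3, 120.4, 3.2]) red ([435, 441], [-37.1, 82.9, -3.3])
```

>>> carry_out:
  targets: [0,-0.0017,0,0,0,0,0,-0.0017,0,0,0,0,0,-0.0017,0,0,0,0,0,-0.0017,0,0,0,0,0,-0.0017,0,0,0,0]

```text
t: 14.4
ee_pos: [472.4, -149.1, 68.6]
ee_rot: [[0.476, 0.879, 0.006], [0.879, -0.476, -0.004], [-0.001, 0.008, -1.0]]
force: [8.0, -9.5, 4.6]
grip_width: 11.3
gripper_force: 69.1
```

```bash
python3 look.py w9 | head -1
python3 - <<'E'
from h import *
s,d=pickle.load(open("w9.pkl","rb"));s0,_=pickle.load(open("w7.pkl","rb"))
E=np.array(s["ee_rot"]);print("moved",(E.T@(np.array(s["ee_pos"])-s0["ee_pos"])).round(1))
P=cloud(d);L=(P-s["ee_pos"])@E;C=d["img"].astype(int)
for v in range(345,400,6):
    r=C[v,400:470];print(v,''.join('R' if x[0]>90 and x[1]<60 else 'W' if x.min()>160 else 'O' if x[0]>150 and x[2]<100 else '.' for x in r),L[v,437].round(1))
E
```

```text
{'t': 14.4, 'joint_pos': [-21.71, 21.97, 104.89, -0.13, 52.71, 6.8], 'ee_pos': [472.41, -149.14, 68.61], 'grip_width': 11.31, 'force': [8.02, -9.49, 4.6]}
moved [ -0.3 -65.9  -0.5]
345 ........................WW........WRRRRRRR.W.........WW......WWWWWWWWW [-37.3  82.6  -3. ]
351 ...............................W.WWRRRRRRRWWWWWWWWWWWWWWWWWWWWWW...... [-40.   82.4  -4.5]
357 ........................................RROOOOOOOOOOOOOOOOOOOOOOOOOOOO [ 13.8  45.6 -66.2]
363 .................................................OOOOOOOOOOOOOOOOOOOOO [ 12.4  45.4 -67.1]
369 ..........................................................OOOOOOOOOOOO [ 13.5  43.8 -70.5]
375 ...................................................................OOO [ 13.1  43.1 -72.2]
381 OOO................................................................... [ 12.7  42.4 -74. ]
387 ...................................................................... [ 13.1  41.3 -76.4]
393 ...................................................................... [ 14.2  39.8 -79.3]
399 ...................................................................... [ 11.   40.8 -78.4]
```

>>> carry_out:
  targets: [0,0,0,0,0,0,0,0,0,0,0,0,0,0,0,0,0,0,0,0,0,0,0,0,0,0,0,0,0,0]

```text
t: 14.87
ee_pos: [472.4, -149.2, 68.6]
ee_rot: [[0.476, 0.879, 0.006], [0.879, -0.476, -0.004], [-0.001, 0.008, -1.0]]
force: [8.6, -10.0, 4.5]
grip_width: 11.4
gripper_force: 69.1
```

>>> carry_out:
  targets: [0,0,0,0,0,0,0,0,0,0,0,0,0,0,0,0,0,0,0,0,0,0,0,0,0,0,0,0,0,0]

```text
t: 15.28
ee_pos: [472.4, -149.2, 68.6]
ee_rot: [[0.476, 0.879, 0.006], [0.879, -0.476, -0.004], [-0.001, 0.008, -1.0]]
force: [7.3, -8.6, 4.3]
grip_width: 11.3
gripper_force: 69.1
```

>>> carry_out:
  targets: [0,0,0,0,0,0,0,0,0,0,0,0,0,0,0,0,0,0,0,0,0,0,0,0,0,0,0,0,0,0]

```text
t: 15.7
ee_pos: [472.4, -149.2, 68.6]
ee_rot: [[0.476, 0.879, 0.006], [0.879, -0.476, -0.004], [-0.001, 0.008, -1.0]]
force: [6.5, -9.1, 4.9]
grip_width: 11.0
gripper_force: 69.1
```

>>> carry_out:
  targets: [0,0,0,0,0,0,0,0,0,0,0,0,0,0,0,0,0,0,0,0,0,0,0,0,0,0,0,0,0,0]

```text
t: 16.12
ee_pos: [472.4, -149.2, 68.6]
ee_rot: [[0.476, 0.879, 0.006], [0.879, -0.476, -0.004], [-0.001, 0.008, -1.0]]
force: [6.7, -9.8, 3.5]
grip_width: 11.3
gripper_force: 69.1
```

>>> carry_out:
  targets: [0,0,0,0,0,0,0,0,0,0,0,0,0,0,0,0,0,0,0,0,0,0,0,0,0,0,0,0,0,0]

```text
t: 16.53
ee_pos: [472.4, -149.2, 68.6]
ee_rot: [[0.476, 0.879, 0.006], [0.879, -0.476, -0.004], [-0.001, 0.008, -1.0]]
force: [7.6, -10.1, 3.5]
grip_width: 11.0
gripper_force: 69.1
```

Run:
```python
from h import *
from bench import imaging
for n in("side","top"):
    d=imaging.camera(n);P=cloud(d);C=d["img"].astype(int)
    G=leanframe(151.6);o=np.array([543.8,-250.4,60]);L=(P-o)@G
    m=(abs(L[...,1]+4)<6)&(abs(L[...,0])<80)&(L[...,2]>-2)&(L[...,2]<40);w=m&(C.min(2)>150)&(C[...,0]-C[...,2]<40)
    x=L[w];print(n,w.sum(),np.percentile(x,[10,50,90],axis=0).round(1).tolist() if len(x) else 0)
    r=(C[...,0]>110)&(C[...,1]<75)&(C[...,2]<75)&(abs(L[...,0]-26)<25)&(P[...,2]>60)&(P[...,2]<85)&(abs(L[...,1]+15)<25)
    print("pointer",r.sum(),np.percentile(L[r],[10,50,90],axis=0).round(1).tolist() if r.any() else 0)
```

```text
side 0 0
pointer 0 0
top 42 [[-75.1, -9.1, -1.4], [20.6, -7.3, 4.6], [27.9, -4.1, 35.6]]
pointer 11 [[25.2, -34.5, -16.7], [26.4, -26.0, -6.9], [27.7, -22.6, 1.0]]
```

>>> carry_out:
  targets: [0,0.008,0,0,0,0,0,0.018,0,0,0,0,0,0.03,0,0,0,0,0,0.042,0,0,0,0,0,0.054,0,0,0,0]

```text
t: 17.05
ee_pos: [500.8, -164.3, 68.6]
ee_rot: [[0.476, 0.879, 0.005], [0.879, -0.476, -0.004], [-0.001, 0.006, -1.0]]
force: [3.7, -4.9, 6.8]
grip_width: 10.8
gripper_force: 69.6
```

>>> carry_out:
  targets: [0,0.012,0,0,0,0,0,0.024,0,0,0,0,0,0.034,0,0,0,0,0,0.042,0,0,0,0,0,0.048,0,0,0,0]

```text
t: 17.47
ee_pos: [525.8, -177.7, 68.6]
ee_rot: [[0.476, 0.879, 0.005], [0.879, -0.476, -0.003], [-0.001, 0.005, -1.0]]
force: [1.5, -2.8, 8.4]
grip_width: 11.1
gripper_force: 70.0
```

>>> carry_out:
  targets: [0,0.004,0,0,0,0,0,0.007,0,0,0,0,0,0.0097,0,0,0,0,0,0.0105,0,0,0,0,0,0.0105,0,0,0,0]

```text
t: 17.88
ee_pos: [530.6, -180.3, 68.6]
ee_rot: [[0.476, 0.88, 0.003], [0.88, -0.476, -0.002], [-0.001, 0.004, -1.0]]
force: [-2.2, -0.5, 11.1]
grip_width: 11.5
gripper_force: 70.4
```

>>> carry_out:
  targets: [0,0,0,0,0,0,0,0,0,0,0,0,0,0,0,0,0,0]

```text
t: 18.13
ee_pos: [530.6, -180.2, 68.6]
ee_rot: [[0.476, 0.88, 0.003], [0.88, -0.476, -0.002], [-0.001, 0.004, -1.0]]
force: [-2.4, -1.1, 10.6]
grip_width: 10.9
gripper_force: 70.3
```

Home (530.6, −180.2 as before pulling). Open and lift away.

>>> carry_out:
  targets: [0,0,0,0,0,0,0,0,0,0,0,0,0,0,0,0,0,0,0,0,0,0,0,0,0,0,0,0,0,0]
  claw: 0.2

```text
t: 18.55
ee_pos: [530.0, -179.9, 66.9]
ee_rot: [[0.476, 0.879, 0.001], [0.879, -0.476, -0.001], [-0.001, 0.002, -1.0]]
force: [0.3, 0.4, -0.2]
grip_width: 51.5
gripper_force: 0.0
```

>>> carry_out:
  targets: [0,0,-0.03,0,0,0,0,0,-0.07,0,0,0,0,0,-0.11,0,0,0,0,0,-0.15,0,0,0,0,0,-0.15,0,0,0]

```text
t: 18.97
ee_pos: [531.5, -180.4, 161.6]
ee_rot: [[0.476, 0.879, 0.007], [0.879, -0.476, -0.004], [0.0, 0.008, -1.0]]
force: [0.7, -0.0, 1.0]
grip_width: 51.1
gripper_force: 0.0
```

>>> carry_out:
  targets: [0,0,0,0,0,0,0,0,0,0,0,0,0,0,0,0,0,0,0,0,0,0,0,0]

```text
t: 19.3
ee_pos: [529.5, -179.6, 155.8]
ee_rot: [[0.476, 0.879, -0.001], [0.879, -0.476, -0.001], [-0.001, -0.0, -1.0]]
force: [0.1, -0.3, -0.3]
grip_width: 51.2
gripper_force: 0.0
```

```bash
python3 look.py w10
python3 - <<'E'
from h import *
a=[pickle.load(open(f+".pkl","rb")) for f in("w6","w10")]
for s,d in a:
    L=cloud(d);C=d["img"].astype(int);m=(C[...,0]>180)&(C[...,1]>80)&(C[...,1]<150)&(C[...,2]<90)&(L[...,2]>60)&(L[...,2]<100)
    G=leanframe(151.6);q=(L[m]-[543.8,-250.4,60])@G;q=q[(abs(q[:,0])<90)&(abs(q[:,1])<20)];print(np.percentile(q,[2,50,98],axis=0).round(1).tolist())
E
```

```text
{'t': 19.3, 'joint_pos': [-22.47, 22.47, 90.54, -0.05, 67.0, 5.99], 'ee_pos': [529.53, -179.63, 155.81], 'grip_width': 51.19, 'force': [0.12, -0.34, -0.3]}
[ 269  182   19   79 1351] [278. 222.] tool [[-13.5, -5.5, 49.6], [10.8, -0.4, 51.6], [18.5, 5.2, 113.1]] z [ 42.7 106.2]
[377 209  19  73 503] [388. 234.] tool [[-45.9, 78.5, 80.4], [-10.4, 84.4, 100.2], [0.6, 90.0, 105.3]] z [50.5 75.5]
[[-71.7, -6.7, 1.4], [13.6, -5.2, 25.5], [73.7, -3.7, 44.1]]
[[-71.6, -6.7, 1.5], [15.7, -5.2, 25.0], [73.8, -3.7, 43.9]]
```

Plate unmoved, slide home, hand clear.

```bash
python3 -c "
from bench import order
print(order.sign_off())"
```

```text
the job is handed in; nothing more can be done
None
```

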